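# Find the low pad of a base plate with a straightedge

## Task

One of the three pads on the base plate is too low, by too little to see. Check with the straightedge: lay it lengthwise and centrally on all three pads and let go, then push straight down with the fingers on its left end (over the left pad) for about a second at roughly 10 N, and after that on its right end in the same way, never harder than 30 N: an end that dips has the low pad under it, and if neither end dips the middle pad is the low one. Leave the straightedge lying on the pads and drop the steel collar over the stud beside the low pad, right down on the plate, without dropping the straightedge or shifting the other things on the bench.

Things in the scene. Friction and masses are not known exactly. Their poses are not given: they have to be found in the camera images.
- base: Dark steel base plate fixed to the bench, 130 x 240 x 20 mm, let into the bench top by 0 to 8 mm (read its height). Origin: centre of its underside, 20 mm below its top face; y runs along the row of pads to the robot's left, x away from the robot. It carries a row of three bare-metal pads and, 58 mm nearer the robot, a row of three upright studs, one beside each pad.
- pad_left (a point): Centre of the left (+y) pad's top as it should be, 34 mm above the plate's origin, at x +22 mm, y +85 mm in the plate's frame. Each pad is a rectangular block 34 mm (plate's x) by 26 mm (plate's y). One of the three pads, which one is not known, really is 2.5 mm lower than this.
- pad_mid (a point): The same for the middle pad (x +22, y 0 mm in the plate's frame).
- pad_right (a point): The same for the right (-y) pad (x +22, y -85 mm in the plate's frame).
- stud_left (a point): Top of the stud beside the left pad: an upright steel pin 12 mm in diameter, 24 mm tall above the plate's top face, at x -36 mm, y +85 mm in the plate's frame. This point lies on its axis at its upper end, 44 mm above the plate's origin.
- stud_mid (a point): The same for the stud beside the middle pad (x -36, y 0 mm).
- stud_right (a point): The same for the stud beside the right pad (x -36, y -85 mm).
- straightedge_grip (a point): Centre of the handle of the loose straightedge (0.35 to 0.7 kg). Flat steel blade 250 mm long (its own y), 32 mm wide (x), 8 mm thick; on the middle of its upper face stands a black upright rib handle 64 mm long (y), 18 mm wide (x), 32 mm tall. This point is 24 mm above the blade's underside, 16 mm below the handle's top. It starts flat on the bench beside the plate, left or right, pointing roughly along x.
- straightedge_end1 (a point): Upper face of the blade near one end (own y = -85 mm, over a pad's centre when laid centrally), 8 mm above the underside. Either end may go to the left. Laid centrally the straightedge stays level even over the low pad; an end over a low pad tips down 2 to 3 mm once 1 to 2 N press on it, then is firm. An end over a full pad is firm at once.
- straightedge_end2 (a point): The same point near the other end (own y = +85 mm).
- collar_mid (a point): Centre of the loose steel collar, a plain ring of 42 mm outside diameter, 18 mm bore and 18 mm height, about 0.13 kg, lying flat on the bench on the other side of the plate; this point is 9 mm above its underside. Seated on a stud its underside lies on the plate's top face.
Things that resemble listed ones, but are neither listed nor needed, are in the scene too. What is shaped like the part that bears collar_mid but blue or purple is not meant.

How it is judged:
By the outcome, as a careful person would: the job done as asked, in the order asked, and still so for the second after the job is handed in, with the robot touching nothing.
It also fails if it takes over 72 s, if anything falls off the work surface, if the arm or the gripper's body presses on something with over 40 N, if the wrist force passes 120 N, or if a joint passes its speed limit or range.

## Robot

A 6-joint arm with a two-finger parallel gripper is mounted at the origin on the work surface. World frame = base frame: x ahead of the robot, y to its left, z up, the work surface at z = 0. Lengths are in mm, angles in degrees, forces in N, time in s.
With the tool pointing down it reaches from about 300 to 850 mm from the base axis. Payload 4.2 kg.
Tool frame: the origin (TCP) lies between the finger pads; the fingertips stand 19 mm ahead of it and the grasp point (between the pads) is the TCP; z points along the fingers, x is the direction in which the jaws open and shut, and the axes are right-handed (so a half turn about z gives the same grasp; the last joint's range is limited). The gripper opens to 91 mm and grips with 3 to 60 N. Pads are 32 mm wide; open, the fingers measure 118 mm over their backs; the gripper's body (76 mm by 178 mm) begins 60 mm behind the grasp point.
Start: joints at [-67.036, 18.312, 89.639, -0, 72.044, -1.146], TCP at [234.887, -524.854, 210.776] pointing down, gripper open.
Joint ranges: [-177.97, 177.97], [-48.28, 115.42], [12.27, 149.76], [-77.06, 257.06], [2.81, 150.46], [-146.56, 146.56]. Speed limits (degrees/s): [147.25, 147.25, 180, 180, 180, 180].

## Interface

Orientations are given as [roll, pitch, yaw] about the fixed x, y, z axes, in that order (R = Rz(yaw) Ry(pitch) Rx(roll)).
In Python, from workcell import sensors, grab_frame, env gives the robot as it stands.
- The arm moves only by the tool servo_tool, never from a script. Its argument "motion" is one flat list of numbers, 7 for each row, row after row: the shift along the world's x, y, z in mm, then the turn, a rotation vector about the world's x, y, z in rad, then the opening in per cent of the stroke, from 0 (shut) to 100 (fully open). In form: [x, y, z, rx, ry, rz, grip, x, y, z, rx, ry, rz, grip, ...]. A call has 1 to 10 rows; each row shifts and turns the commanded pose from where the row before left it; what a row does not reach is not made up. A row lasts 1/12 s, in which the tool goes at most 41.7 mm and 7.16 degrees, less where a joint would pass 70% of its speed; a pose out of reach is approached as far as the arm can. A call with a gripper value outside its range is refused whole. The fingers move at their own pace and stop on an object; "newtons" is the grip in N (left out, the last holds). Time passes only in rows, so rows that do not move let the fingers close. It gives the time, the measured TCP pose, the force and the opening at its end, in the units of the state.
- sensors.state(): the state, without advancing time (a new reading comes with each control period).
- grab_frame(name): name is "scene" or "top" or "wrist"; returns a dict with "image" (480x640x3 uint8, red, green, blue), "depth" (480x640 float32, mm along the optical axis (not along the pixel's ray), 0 where there is no reading), "fx", "fy", "cx", "cy" (pixels), "extrinsics" (4x4, takes a point from camera to world coordinates); the wrist camera has in their place "T_tool_cam" (4x4, takes a point from camera to tool coordinates, whose origin is the TCP and whose axes are the tool frame's). Camera axes: x right, y up, looking along -z (the intrinsics and any distortion apply to the point x, -y, -z); pixel columns grow to the right and rows downward; lengths in mm; the calibration is good to about 2 mm. A picture is of the moment at which its call begins: read the wrist's pose just before it.
- env.job_done(): hands the job in, once; it reports no verdict.
The state is a dict: "time_s": time; "qpos": joint angles; "qvel": joint speeds; "effort": joint torques, N m; "ee_pos": TCP position; "ee_rot": TCP orientation; "force": force on the tool from outside, world axes, zero at the start; "torque": the same for the moment, N m; "gripper_width": finger opening in mm.
Only numpy, scipy, OpenCV 4.12 (cv2) and the standard library are available. Lean on these libraries where they do the work, as an engineer would, in place of code of your own. Each camera call takes 0.05 s, during which the arm holds its last target.

## Working session

There is one attempt and no reset: what is moved stays moved. The work goes in short steps, Python scripts to look and compute and a tool call to move; the robot and the scene stay as the last step left them, time stands still between calls to the robot, and variables do not carry over. Pictures are saved under pics/ and viewed, and the job is handed in when it is done.

Besides the shell and the picture viewer there is one more tool, called after ">>>" by a JSON object that holds its "method" and its "body", one argument or row to a line. servo_tool: Moves the arm, as the interface text tells. Its arguments: {"type":"object","properties":{"motion":{"type":"array"},"newtons":{"type":"number"}},"required":["motion"]}

```bash
mkdir -p pics; ls
python3 - <<'E'
from workcell import sensors, grab_frame, env
import cv2,pickle
print(sensors.state())
for n in ("scene","top","wrist"):
    f=grab_frame(n); pickle.dump(f,open(f"{n}0.pkl","wb"))
    cv2.imwrite(f"pics/{n}0.png",f["image"][:,:,::-1])
    print(n,{k:v for k,v in f.items() if k not in("image","depth")})
E
```

```text
pics
{'time_s': 0.0, 'qpos': array([-6.70363425e+01,  1.83496362e+01,  8.97068671e+01, -1.01346013e-03,
        7.20409530e+01, -1.14857841e+00]), 'qvel': array([-0.00547385,  0.01487707, -0.06453927, -0.00881328,  0.04247125,
        0.00135971]), 'effort': array([-7.34057394e-04, -4.12467849e+01, -2.31972921e+01,  7.27183535e-02,
        4.57396545e-02, -1.42451440e-04]), 'ee_pos': array([ 234.67749632, -524.38055944,  209.93723514]), 'ee_rot': array([-1.79999010e+02,  9.74561138e-02, -6.58874499e+01]), 'force': array([ 0.67451106,  0.41026425, -0.37770902]), 'torque': array([-0.01133988, -0.02997821,  0.0253793 ]), 'gripper_width': 91.20468120789086}
scene {'fx': 440.51622419073414, 'fy': 440.51622419073414, 'cx': 321.1601654957171, 'cy': 244.1207894692656, 'extrinsics': array([[-6.98292944e-01, -4.52191136e-01,  5.54896513e-01,
         9.77262194e+02],
       [ 7.15812100e-01, -4.41172556e-01,  5.41276098e-01,
         4.55145247e+02],
       [ 4.48595890e-05,  7.75170918e-01,  6.31751569e-01,
         5.75336475e+02],
       [ 0.00000000e+00,  0.00000000e+00,  0.00000000e+00,
 
[... 252 characters left out ...]
-01,  2.87095359e-02,  3.07906865e-04,
        -7.65963877e+00],
       [ 3.65175624e-03,  1.16492387e-01,  9.93184871e-01,
         1.29006789e+03],
       [ 0.00000000e+00,  0.00000000e+00,  0.00000000e+00,
         1.00000000e+00]])}
wrist {'fx': 353.3136876329565, 'fy': 353.3136876329565, 'cx': 315.4445343364241, 'cy': 244.17311014656457, 'T_tool_cam': array([[ 9.99999716e-01,  4.69155849e-04,  5.89976665e-04,
        -8.58622591e-01],
       [ 6.04032294e-04, -9.66973596e-01, -2.54875850e-01,
        -7.12200203e+01],
       [ 4.50915362e-04,  2.54876134e-01, -9.66973605e-01,
        -1.74147020e+02],
       [ 0.00000000e+00,  0.00000000e+00,  0.00000000e+00,
         1.00000000e+00]])}
```

View pics/scene0.png

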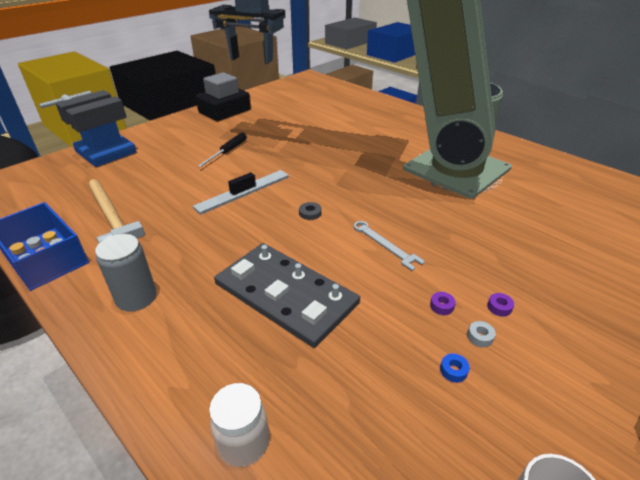

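View pics/top0.png

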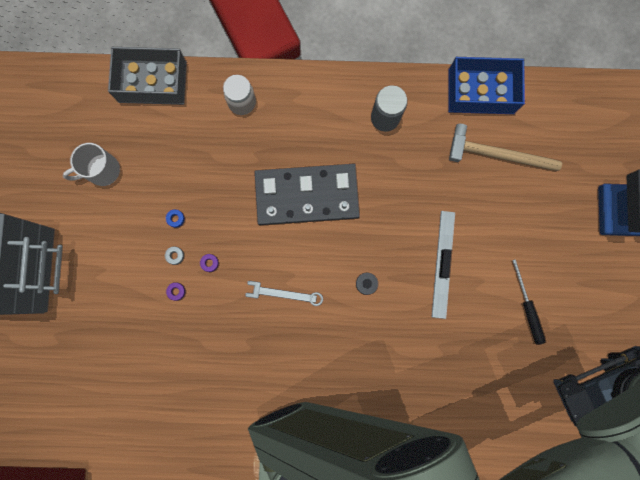

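View pics/wrist0.png

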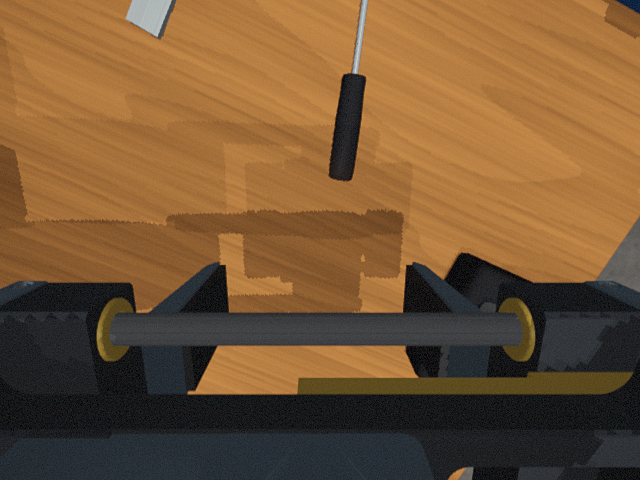

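The top view shows the plate at about (307,194), the straightedge at (444,265) on the right (-y) side, and the steel-grey collar at (174,256) on the left. Blue and purple decoy rings sit around the collar, and there is a dark ring at (367,283).

```bash
cat > h.py <<'E'
import numpy as np,cv2,pickle
from scipy.spatial.transform import Rotation as R
def ext(f,st=None):
    if "extrinsics" in f: return f["extrinsics"]
    T=np.eye(4);T[:3,:3]=R.from_euler("xyz",st["ee_rot"],degrees=True).as_matrix();T[:3,3]=st["ee_pos"]
    return T@f["T_tool_cam"]
def ray(f,u,v,E):
    d=np.array([(u-f["cx"])/f["fx"],-(v-f["cy"])/f["fy"],-1.0])
    return E[:3,3],E[:3,:3]@d
def onz(f,u,v,z,E):
    o,d=ray(f,u,v,E); return o+d*(z-o[2])/d[2]
def dep(f,u,v,E):
    o,d=ray(f,u,v,E); return o+d*f["depth"][int(round(v)),int(round(u))]
def proj(f,p,E):
    q=np.linalg.inv(E)@np.append(p,1); return f["cx"]+f["fx"]*q[0]/-q[2], f["cy"]-f["fy"]*q[1]/-q[2]
def blobs(f,m,roi,amin=20):
    x0,y0,x1,y1=roi; k=np.zeros(m.shape,np.uint8); k[y0:y1,x0:x1]=m[y0:y1,x0:x1]
    cs,_=cv2.findContours(k,cv2.RETR_EXTERNAL,cv2.CHAIN_APPROX_NONE)
    return [c for c in cs if cv2.contourArea(c)>=amin]
def cen(c):
    m=cv2.moments(c); return m["m10"]/m["m00"],m["m01"]/m["m00"]
E
python3 - <<'E'
from h import *
np.set_printoptions(precision=1,suppress=True)
for n,rois in (("top",dict(plate=(240,150,375,235),se=(420,195,470,330),col=(155,240,192,272))),("scene",dict(plate=(205,235,370,350),se=(185,165,300,220),col=(460,315,502,352)))):
    f=pickle.load(open(f"{n}0.pkl","rb"));E=ext(f)
    hsv=cv2.cvtColor(f["image"],cv2.COLOR_RGB2HSV)
    gray=((hsv[...,1]<70)).astype(np.uint8)
    br=((hsv[...,1]<70)&(hsv[...,2]>130)).astype(np.uint8)
    for k,r in rois.items():
        for m,mn in ((gray,"g"),(br,"b")):
            for c in blobs(f,m,r):
                u,v=cen(c); rc=cv2.minAreaRect(c)
                print(n,k,mn,cv2.contourArea(c),np.array(rc[0]),np.array(rc[1]),round(rc[2],1),"cen",np.array([u,v]),"dep",dep(f,u,v,E),"z0",onz(f,u,v,0,E))
E
```

```text
top plate g 5402.0 [306.3 194. ] [ 54.8 102. ] 86.0 cen [306.3 193.9] dep [613.6  15.9  21.7] z0 [618.   16.3   0. ]
top plate b 70.5 [271.  210.5] [ 9. 10.] 90.0 cen [271.1 210.7] dep [568.   94.8  42.7] z0 [575.2  98.3   0. ]
top plate b 67.0 [307.5 208.5] [9. 9.] 90.0 cen [307.5 208.2] dep [576.8  11.7  39.6] z0 [583.7  12.4   0. ]
top plate b 67.5 [343.5 205.5] [9. 9.] 90.0 cen [343.7 205.6] dep [584.1 -71.   46.1] z0 [592.5 -73.3   0. ]
top plate b 147.5 [269. 185.] [14. 12.] 90.0 cen [269.2 185.2] dep [630.1 102.7  30. ] z0 [636.6 105.3   0. ]
top plate b 150.0 [305.5 183. ] [14. 11.] 90.0 cen [305.5 182.8] dep [639.1  18.3  25.7] z0 [644.8  18.8   0. ]
top plate b 152.5 [342. 180.] [14. 12.] 90.0 cen [342.2 180.1] dep [647.  -66.8  31. ] z0 [654.1 -68.3   0. ]
top se g 1460.0 [443.1 264.4] [ 15.  107.3] 5.1 cen [442.9 264.7] dep [ 455.7 -299.9   39.2] z0 [ 458.7 -309.1    0. ]
top se b 1067.0 [443.3 264.4] [ 14.5 107.3] 4.8 cen [443.  264.9] dep [ 455.1 -300.1   39.1] z0 [ 458.2 -309.3    0. ]
top col g 254.5 [174. 255.] [18. 18.] 90.0 cen [173.9 255.2] dep [462.9 322.4  -0.9]
[... 933 characters left out ...]
ene plate b 193.0 [242.1 266.2] [11.9 21.5] 55.0 cen [241.9 266.3] dep [647.8 -69.9  31.7] z0 [ 628.7 -100.4    0. ]
scene plate b 42.0 [265.  255.8] [ 6.8 12.2] 82.9 cen [264.4 256.3] dep [594.  -71.1  22.1] z0 [578.7 -92.1   0. ]
scene se g 1116.5 [239.  187.3] [ 19. 100.] 67.1 cen [239.7 189.8] dep [ 476.4 -302.1   17.6] z0 [ 460.6 -325.9    0. ]
scene se b 569.5 [240.3 190.5] [  8.9 100. ] 67.8 cen [238.1 191.6] dep [ 480.9 -303.    14.4] z0 [ 468.1 -322.5    0. ]
scene col g 532.5 [480.5 333.5] [27.3 24.6] 26.6 cen [481.  333.5] dep [455.1 315.2   0.3] z0 [454.8 315.1   0. ]
scene col b 379.5 [481.9 330.8] [27.1 18.9] 31.0 cen [482.  330.8] dep [454.  315.    6.2] z0 [448.3 313.5   0. ]
```

>>> {"method": "servo_tool", "body": {
  "motion": [22.2,22.1,-5,0,0,-0.049,100,22.2,22.1,-5,0,0,-0.049,100,22.2,22.1,-5,0,0,-0.049,100,22.2,22.1,-5,0,0,-0.049,100,22.2,22.1,-5,0,0,-0.049,100,22.2,22.1,-5,0,0,-0.049,100,22.2,22.1,-5,0,0,-0.049,100,22.2,22.1,-5,0,0,-0.049,100,22.2,22.1,-5,0,0,-0.049,100,22.2,22.1,-5,0,0,-0.049,100],
  "newtons": 40
}}

```text
time_s: 0.98
ee_pos: [457.6, -302.5, 160.3]
ee_rot: [180.0, 0.0, -94.1]
force: [0.8, 0.4, -0.2]
gripper_width: 91.1
```

>>> {"method": "servo_tool", "body": {
  "motion": [0,0,0,0,0,0,100,0,0,0,0,0,0,100]
}}

```text
time_s: 1.15
ee_pos: [457.4, -302.6, 160.1]
ee_rot: [179.9, 0.0, -93.8]
force: [-0.3, 0.1, 0.8]
gripper_width: 91.6
```

```bash
cat > snap.py <<'E'
import sys
from workcell import sensors, grab_frame
from h import *
def snap(n,name):
    st=sensors.state(); f=grab_frame(n)
    pickle.dump((st,f),open(f"{name}.pkl","wb")); cv2.imwrite(f"pics/{name}.png",f["image"][:,:,::-1]); 
    print(n,st["time_s"],st["ee_pos"],st["ee_rot"],st["force"]); return st,f
if __name__=="__main__":
    np.set_printoptions(precision=2,suppress=True); snap(sys.argv[1],sys.argv[2])
E
python3 snap.py wrist w1
```

```text
wrist 1.15 [ 457.38 -302.64  160.15] [179.92   0.02 -93.77] [-0.26  0.09  0.8 ]
```

View pics/w1.png

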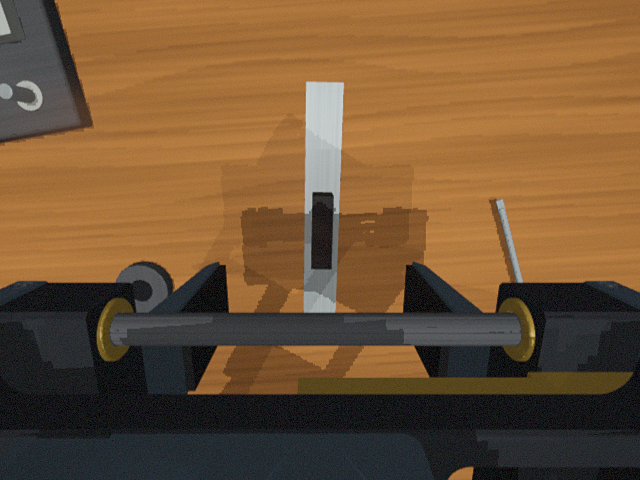

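The wrist view shows the handle at about (322,230) between the jaws, nearly aligned with them, and the blade's far end at (325,82).

Run:
```python
from h import *
np.set_printoptions(precision=1,suppress=True)
st,f=pickle.load(open("w1.pkl","rb"));E=ext(f,st)
hsv=cv2.cvtColor(f["image"],cv2.COLOR_RGB2HSV)
k=(hsv[...,2]<50).astype(np.uint8)
for c in blobs(f,k,(295,170,350,285),50):
    x,y,w,h=cv2.boundingRect(c);print("handle",x,y,w,h,cv2.contourArea(c))
    rc=cv2.minAreaRect(c);print(rc)
# per row edges of the bright blade and dark handle
g=hsv[...,2].astype(int);s=hsv[...,1]
pl=[];pr=[]
for v in range(90,305,8):
    row=np.where(s[v,280:370]<90)[0]+280
    dk=np.where(g[v,300:345]<50)[0]+300
    a=onz(f,row.min(),v,8,E)[:2];b=onz(f,row.max()+1,v,8,E)[:2]
    pl.append(a);pr.append(b)
    print(v,a,b,(a+b)/2,np.linalg.norm(a-b), [onz(f,q,v,40,E)[:2] for q in (dk.min(),dk.max()+1)] if len(dk) else "")
for P in(pl,pr):
    P=np.array(P);print("angle",np.degrees(np.arctan(np.polyfit(P[:,0],P[:,1],1)[0])))
for v in (82,192,193,269,270): print(v,onz(f,324,v,8,E),onz(f,322,v,40,E))
```

```text
handle 312 193 21 76 1423.5
((322.0, 230.5), (75.0, 20.0), 90.0)
90 [ 578.8 -301.8] [ 576.7 -334.3] [ 577.8 -318.1] 32.53100905820997 
98 [ 572.5 -300.5] [ 570.3 -334. ] [ 571.4 -317.3] 33.56778639829053 
106 [ 566.  -300.9] [ 563.9 -332.8] [ 565.  -316.9] 32.01961703029262 
114 [ 559.6 -299.6] [ 557.4 -332.5] [ 558.5 -316.1] 33.064940288230545 
122 [ 553.  -299.1] [ 550.8 -332.2] [ 551.9 -315.7] 33.246804425029985 
130 [ 546.3 -298.6] [ 544.2 -331.1] [ 545.3 -314.8] 32.55096861971265 
138 [ 539.6 -298.1] [ 537.4 -330.7] [ 538.5 -314.4] 32.73199744265417 
146 [ 532.8 -297.6] [ 530.6 -330.4] [ 531.7 -314. ] 32.9150510757064 
154 [ 525.9 -297.1] [ 523.7 -330.1] [ 524.8 -313.6] 33.100163681279085 
162 [ 519.  -296.5] [ 516.8 -328.9] [ 517.9 -312.7] 32.38775544604972 
170 [ 511.9 -296. ] [ 509.8 -328.5] [ 510.9 -312.3] 32.57197490491695 
178 [ 504.8 -295.5] [ 502.7 -328.2] [ 503.7 -311.8] 32.75830201243914 
186 [ 497.6 -295. ] [ 495.5 -326.9] [ 496.6 -310.9] 32.03162917619096 
194 [ 490.4 -294.4] [ 488.2 -326.6] [ 489.3 -310.5] 32.216986171679 [array([ 493.6, -302.3]), array([ 492.6, -31
[... 981 characters left out ...]
[ 420.9 -288.3] [ 418.8 -320.3] [ 419.8 -304.3] 32.045108469558016 [array([ 431. , -297.1]), array([ 429.9, -313.7])]
274 [ 412.7 -287.7] [ 410.6 -319.9] [ 411.6 -303.8] 32.241934294844874 
282 [ 404.4 -287.1] [ 402.3 -319.5] [ 403.3 -303.3] 32.44119293490593 
290 [ 396.  -286.5] [ 393.9 -318. ] [ 395.  -302.2] 31.653797265457357 
298 [ 387.5 -285.8] [ 385.4 -317.6] [ 386.4 -301.7] 31.851869676590443 
angle -4.716444377170578
angle -4.980472217000992
82 [ 584.1 -317.6    8. ] [ 578.7 -315.    40. ]
192 [ 491. -312.    8.] [ 494.8 -309.8   40. ]
193 [ 490.1 -311.9    8. ] [ 494.  -309.8   40. ]
269 [ 416.5 -307.5    8. ] [ 427.6 -305.7   40. ]
270 [ 415.5 -307.4    8. ] [ 426.7 -305.6   40. ]
```

>>> {"method": "servo_tool", "body": {
  "motion": [0.5,-1.6,-32,0,0,-0.006,100,0.5,-1.7,-32,0,0,-0.005,100,0.5,-1.7,-32,0,0,-0.005,100,0,0,-24,0,0,0,60,0,0,-10,0,0,0,50,0,0,0,0,0,0,0,0,0,0,0,0,0,0,0,0,0,0,0,0,0,0,0,0,0,0,0,0],
  "newtons": 45
}}

```text
time_s: 1.95
ee_pos: [459.4, -309.9, 32.6]
ee_rot: [-179.8, -0.1, -94.9]
force: [1.3, -0.4, 0.4]
gripper_width: 54.3
```

>>> {"method": "servo_tool", "body": {
  "motion": [0,0,0,0,0,0,0,0,0,0,0,0,0,0,0,0,0,0,0,0,0]
}}

```text
time_s: 2.2
ee_pos: [458.7, -309.0, 31.5]
ee_rot: [-179.9, -0.0, -94.9]
force: [-0.6, 0.7, -0.1]
gripper_width: 34.2
```

>>> {"method": "servo_tool", "body": {
  "motion": [0,0.5,-1,0,0,0,0,0,0,0,0,0,0,0,0,0,0,0,0,0,0,0,0,0,0,0,0,0,0,0,0,0,0,0,0,0,0,0,0,0,0,0]
}}

```text
time_s: 2.7
ee_pos: [458.3, -308.1, 29.7]
ee_rot: [180.0, 0.0, -94.9]
force: [-0.5, 0.9, 1.4]
gripper_width: 17.6
```

>>> {"method": "servo_tool", "body": {
  "motion": [0,0,8,0,0,0,0,0,0,20,0,0,0,0,2,12,30,0,0,0,0,8,26,26,0,0,0,0,9,32,22,0,0,0,0,9,32,20,0,0,0,0,9,32,14,0,0,0,0,9,32,0,0,0,0,0,8,26,0,0,0,0,0,2,8,0,0,0,0,0]
}}

```text
time_s: 3.53
ee_pos: [514.9, -104.9, 170.1]
ee_rot: [-180.0, 0.1, -94.7]
force: [-0.2, -0.3, -3.2]
gripper_width: 17.6
```

>>> {"method": "servo_tool", "body": {
  "motion": [0,0,0,0,0,0,0,0,0,0,0,0,0,0,0,0,0,0,0,0,0]
}}

```text
time_s: 3.78
ee_pos: [513.9, -109.4, 169.5]
ee_rot: [179.9, -0.1, -94.9]
force: [1.3, -0.2, -3.5]
gripper_width: 17.4
```

```bash
python3 snap.py wrist w2
```

```text
wrist 3.7833 [ 513.85 -109.44  169.5 ] [179.94  -0.05 -94.92] [ 1.26 -0.23 -3.46]
```

View pics/w2.png

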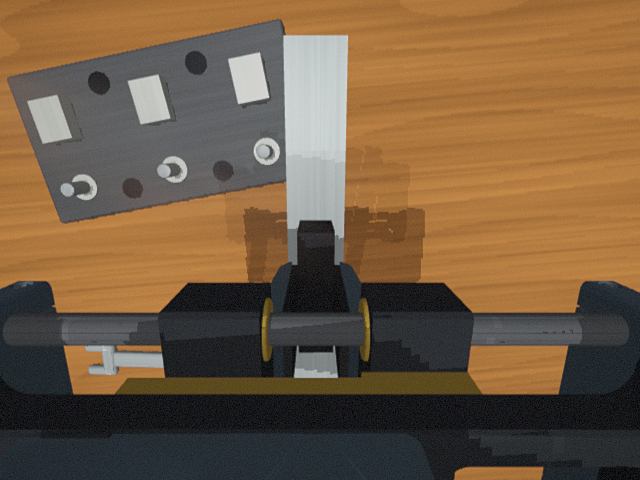

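The three pads are at about (51,120), (150,99) and (249,79), and the studs at (68,189), (164,170) and (263,151). The blade is held straight in the jaws, with its far end at row 36.

Run:
```python
from h import *
np.set_printoptions(precision=1,suppress=True)
st,f=pickle.load(open("w2.pkl","rb"));E=ext(f,st)
print("cam",E[:3,3])
hsv=cv2.cvtColor(f["image"],cv2.COLOR_RGB2HSV)
m=((hsv[...,1]<50)&(hsv[...,2]>170)).astype(np.uint8)
P=[]
for c in blobs(f,m,(10,30,284,145),200):
    rc=cv2.minAreaRect(c);u,v=rc[0];P.append((u,v,cen(c)))
    mk=np.zeros(m.shape,np.uint8);cv2.drawContours(mk,[c],-1,1,-1);mk=cv2.erode(mk,np.ones((5,5)))
    vs,us=np.where(mk>0);Z=[dep(f,a,b,E)[2] for a,b in zip(us,vs) if f["depth"][b,a]>0]
    print(cv2.contourArea(c),np.array(rc[0]),np.array(rc[1]),rc[2],cen(c),"depthz",np.median(Z))
for z in (26,28,30,32,34):
    Q=[onz(f,*p[2],z,E) for p in P]
    o=np.argsort([q[1] for q in Q]);Q=[Q[i] for i in o]
    d=Q[2]-Q[0];print(z,Q[0][:2],Q[1][:2],Q[2][:2],"len",np.linalg.norm(d),"yaw",np.degrees(np.arctan2(-d[0],d[1])))
# plate outline
pm=((hsv[...,1]<90)&(hsv[...,2]<120)).astype(np.uint8)
mk=np.zeros(m.shape,bool);mk[70:205,15:280]=1
vs,us=np.where((pm>0)&mk);i=np.random.RandomState(0).permutation(len(us))[:3000]
Z=[dep(f,us[k],vs[k],E)[2] for k in i];print("plate z med",np.median(Z),np.percentile(Z,[10,90]))
mk=np.zeros(m.shape,bool);mk[225:270,20:200]=1
vs,us=np.where(mk);i=np.random.RandomState(0).permutation(len(us))[:2000]
Z=[dep(f,us[k],vs[k],E)[2] for k in i];print("bench z med",np.median(Z))
# blade
for v in (50,100,150,200):
    r=np.where((hsv[v,280:355,1]<60)&(hsv[v,280:355,2]>140))[0]+280
    d=np.median(f["depth"][v,r]); E2=np.eye(4)
    print("blade",v,r.min(),r.max()+1,"z",dep(f,317,v,E)[2],[dep(f,q,v,E) for q in(r.min()+1,r.max()-1)])
print([dep(f,317,v,E) for v in (37,39,224,232)])
# stud tops
for (u,v) in ((68,189),(164,170),(263,151)):
    print("stud",[np.round(onz(f,u,v,z,E),1) for z in(40,)],dep(f,u,v,E))
```

```text
cam [ 584.7 -114.8  343.6]
1238.5 [ 49.2 119.3] [47.9 29.6] 70.70995330810547 (49.27842820616337, 119.0563854124613) depthz 32.74472748011789
1294.0 [148.7  99.3] [46.3 30.8] 74.57783508300781 (148.87454920144253, 99.02344152498712) depthz 30.26963484683594
1393.0 [248.2  77.9] [46.1 32.1] 78.11134338378906 (248.32280449868387, 77.81694185211774) depthz 32.68309004685881
26 [647.4 -64.8] [638.4  20.5] [630. 108.] len 173.68097922340786 yaw 5.745143567312443
28 [647.  -65.1] [638.   19.6] [629.7 106.6] len 172.5872079498974 yaw 5.74514356731242
30 [646.6 -65.4] [637.7  18.8] [629.4 105.2] len 171.4934366763869 yaw 5.745143567312437
32 [646.2 -65.7] [637.4  17.9] [629.2 103.8] len 170.39966540287637 yaw 5.745143567312454
34 [645.8 -66. ] [637.   17.1] [628.9 102.4] len 169.30589412936584 yaw 5.745143567312432
plate z med 18.793771473017898 [17.8 20. ]
bench z med 0.36180385749327115
blade 50 283 348 z 147.9760412177824 [array([ 584.7, -114.8,  343.6]), array([ 631.8, -134.4,  147.8])]
blade 100 284 347 z 147.30301162814686 [array([ 611. , -101.5,  149.2]), array([ 608.5, -132.3,  148.4])]
blade 150 285 346 z 147.66184282325966 [array([586.3, -99.3, 149.1]), array([ 583.7, -130.1,  148.3])]
blade 200 287 345 z 148.39765363352564 [array([559.5, -97.4, 146.9]), array([ 557.1, -127.8,  148.6])]
[array([ 638.9, -120.4,  147.9]), array([ 638.1, -120.3,  147.5]), array([ 547. , -112.5,  159.3]), array([ 547.1, -112.4,  178.7])]
stud [array([571.4,  98. ,  40. ])] [571.5  96.5  42.2]
stud [array([580. ,  13.4,  40. ])] [580.   12.6  41.9]
stud [array([588.1, -71.6,  40. ])] [588.1 -72.1  43.3]
```

>>> {"method": "servo_tool", "body": {
  "motion": [8,8.5,0,0,0,0.117,0,8,8.5,0,0,0,0.117,0,8,8.5,0,0,0,0.117,0,8,8.5,0,0,0,0.117,0,8,8.5,0,0,0,0.117,0,8,8.5,0,0,0,0.117,0,8,8.5,0,0,0,0.117,0,8,8.5,0,0,0,0.117,0,8,8.5,0,0,0,0.117,0,8,8.5,-5,0,0,0.117,0]
}}

```text
time_s: 4.67
ee_pos: [595.3, -24.6, 165.4]
ee_rot: [-180.0, -0.1, -27.6]
force: [0.6, -0.7, -2.5]
gripper_width: 17.3
```

>>> {"method": "servo_tool", "body": {
  "motion": [8,8.5,-8,0,0,0.117,0,8,8.5,-9,0,0,0.117,0,8,8.5,-9,0,0,0.117,0,8,8.5,-9,0,0,0.117,0,8,8.5,-9,0,0,0.117,0,4,0,-3,0,0,0,0,0,0,0,0,0,0,0,0,0,0,0,0,0,0,0,0,0,0,0,0,0]
}}

```text
time_s: 5.42
ee_pos: [638.3, 18.1, 118.3]
ee_rot: [180.0, -0.0, 5.5]
force: [-0.3, 0.8, -3.7]
gripper_width: 17.3
```

```bash
python3 snap.py wrist w3; python3 snap.py scene s3;python3 snap.py top t3
```

```text
wrist 5.4167 [638.28  18.08 118.31] [179.98  -0.02   5.51] [-0.3   0.8  -3.68]
scene 5.4667 [638.31  18.21 118.49] [179.98  -0.04   5.54] [ 0.52 -0.51 -3.14]
top 5.5167 [638.34  18.38 118.54] [179.99  -0.05   5.57] [ 0.32  0.26 -2.37]
```

View pics/w3.png

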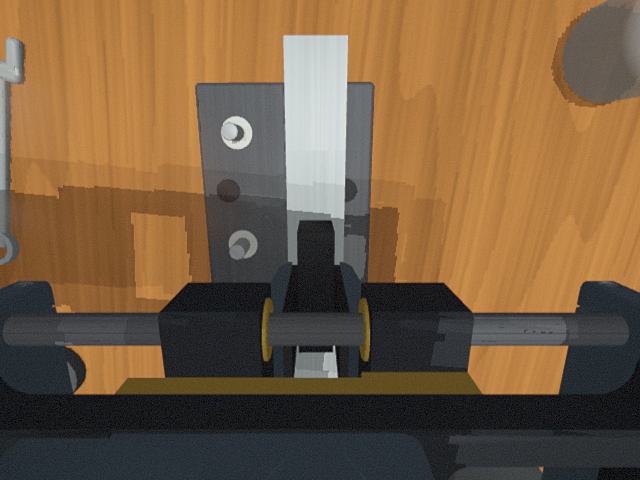

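View pics/s3.png

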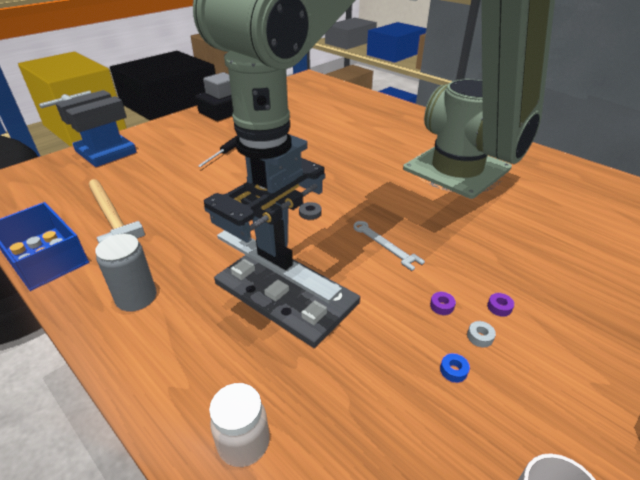

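The wrist view shows the blade parallel to the plate's long side, with the left stud at (232,131) and plate corners at (197,83) and (373,83). I'll check the geometry.

Run:
```python
from h import *
np.set_printoptions(precision=1,suppress=True)
st,f=pickle.load(open("w3.pkl","rb"));E=ext(f,st)
hsv=cv2.cvtColor(f["image"],cv2.COLOR_RGB2HSV)
S=hsv[...,1].astype(int)
L=[];Rr=[]
for v in range(92,270,12):
    r=np.where(S[v]<100)[0]; r=r[(r>185)&(r<400)]
    a=onz(f,r.min(),v,18.7,E)[:2];
    L.append(a)
    if v<180:
        b=onz(f,r.max()+1,v,18.7,E)[:2];Rr.append(b)
for P in(L,Rr):
    P=np.array(P);k=np.polyfit(P[:,1],P[:,0],1);print("yaw",-np.degrees(np.arctan(k[0])),"x at y=18.4",np.polyval(k,18.4))
print("far edge",onz(f,285,83,18.7,E),onz(f,240,83,18.7,E))
for u,v in((232,131),(237,252)): print("stud",onz(f,u,v,42.7,E),dep(f,u,v,E))
for v in(45,90,150,200):
    r=np.where((S[v]<60)&(hsv[v,:,2]>130))[0];r=r[(r>275)&(r<355)]
    z=st["ee_pos"][2]-21.6
    a,b=onz(f,r.min(),v,z,E),onz(f,r.max()+1,v,z,E);print("blade",(a+b)/2,np.linalg.norm(a-b))
```

```text
yaw 5.693709014606858 x at y=18.4 551.5392714854528
yaw 5.7437318411430365 x at y=18.4 680.2513220412962
far edge [604.5 134.9  18.7] [572.4 131.8  18.7]
stud [573.4  97.7  42.7] [573.3  97.7  42.4]
stud [580.1  13.1  42.7] [580.   13.1  42.5]
blade [625.8 141.   96.7] 32.42490931609254
blade [627.8 120.3  96.7] 32.3715823935267
blade [630.6  90.6  96.7] 32.6521404909983
blade [633.5  64.   96.7] 32.165014250814544
```

>>> {"method": "servo_tool", "body": {
  "motion": [0,0,-12,0,0,0.002,0,0,0,-20,0,0,0,0,0,0,-13,0,0,0,0,0,0,-5,0,0,0,0,0,0,-3,0,0,0,0,0,0,-1,0,0,0,0,0,0,0,0,0,0,0,0,0,0,0,0,0,0]
}}

```text
time_s: 6.23
ee_pos: [639.1, 19.1, 64.8]
ee_rot: [180.0, -0.1, 5.8]
force: [0.4, -0.3, -3.2]
gripper_width: 17.7
```

>>> {"method": "servo_tool", "body": {
  "motion": [0,0,-1,0,0,0,0,0,0,-0.5,0,0,0,0,0,0,0,0,0,0,0]
}}

```text
time_s: 6.48
ee_pos: [638.5, 19.1, 62.5]
ee_rot: [180.0, -0.0, 5.8]
force: [-0.4, 0.6, -3.3]
gripper_width: 17.5
```

>>> {"method": "servo_tool", "body": {
  "motion": [-0.4,-0.4,-0.4,0,0,0,0,0,0,-0.4,0,0,0,0,0,0,0,0,0,0,0]
}}

```text
time_s: 6.73
ee_pos: [638.3, 18.9, 62.2]
ee_rot: [-180.0, -0.1, 5.8]
force: [-0.6, 1.1, 1.5]
gripper_width: 17.4
```

>>> {"method": "servo_tool", "body": {
  "motion": [0,0,-0.4,0,0,0,0,0,0,0,0,0,0,0,0,0,0,0,0,0,0]
}}

```text
time_s: 6.98
ee_pos: [638.3, 18.9, 62.2]
ee_rot: [-180.0, -0.1, 5.8]
force: [-1.7, 0.7, 5.6]
gripper_width: 17.4
```

>>> {"method": "servo_tool", "body": {
  "motion": [0,0,0.5,0,0,0,0,0,0,0,0,0,0,20,0,0,0,0,0,0,40,0,0,0,0,0,0,40,0,0,0,0,0,0,40,0,0,0,0,0,0,40,0,0,10,0,0,0,40,0,0,30,0,0,0,40,0,0,30,0,0,0,40]
}}

```text
time_s: 7.73
ee_pos: [637.0, 18.7, 131.6]
ee_rot: [-180.0, 0.2, 5.8]
force: [0.9, -0.2, -0.2]
gripper_width: 36.4
```

```bash
python3 snap.py wrist w4;python3 snap.py scene s4
```

```text
wrist 7.7333 [637.04  18.66 131.55] [-179.99    0.19    5.79] [ 0.85 -0.18 -0.19]
scene 7.7833 [641.46  18.78 139.59] [179.95  -0.62   5.78] [1.79 0.85 3.89]
```

View pics/w4.png

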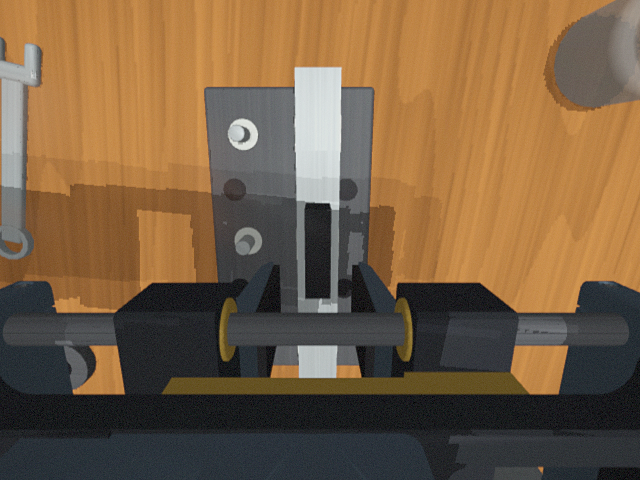

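View pics/s4.png

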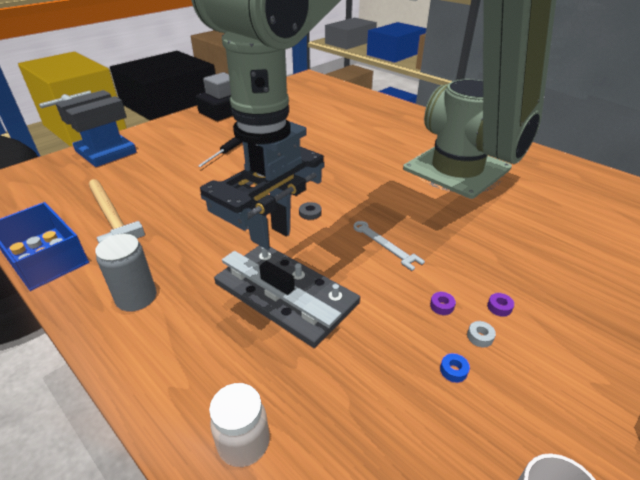

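>>> {"method": "servo_tool", "body": {
  "motion": [-2,21,0,0,0,0,0,-2,21,0,0,0,0,0,-2,21,0,0,0,0,0,-2.8,21.3,0,0,0,0,0,0,0,-15,0,0,0,0,0,0,-25,0,0,0,0,0,0,-20,0,0,0,0,0,0,-5,0,0,0,0,0,0,0,0,0,0,0,0,0,0,0,0,0,0]
}}

```text
time_s: 8.67
ee_pos: [629.7, 103.0, 67.2]
ee_rot: [180.0, -0.1, 5.8]
force: [0.3, -0.1, 1.5]
gripper_width: 0.2
```

```bash
python3 -c "
from workcell import sensors;s=sensors.state();print(s['time_s'],s['ee_pos'],s['ee_rot'],s['force'],s['gripper_width'])
from h import *
st,f=pickle.load(open('w4.pkl','rb'));E=ext(f,st)
print(onz(f,318,67.5,40.7,E),onz(f,237,133,42.7,E))"
```

```text
8.6667 [629.72138035 103.00220412  67.21228153] [ 1.79999799e+02 -5.48443811e-02  5.77996616e+00] [ 0.34638868 -0.10445875  1.45119338] 0.24051026402498626
[624.90183512 145.93918638  40.7       ] [571.93659738  97.42091267  42.7       ]
```

```bash
python3 - <<'E'
from h import *
np.set_printoptions(precision=1,suppress=True)
yh=np.array([-.0997,.995])
st,f=pickle.load(open('w4.pkl','rb'));E=ext(f,st)
g=cv2.cvtColor(f["image"],cv2.COLOR_RGB2GRAY).astype(int)
hsv=cv2.cvtColor(f["image"],cv2.COLOR_RGB2HSV)
print(g[60:75,318],hsv[80:95,260,1])
for nm,u,v,z in(("bladeend",318,67.0,40.7),("plateend",260,87.5,18.7),("stud",237,133,42.7),("hfar",318,203,72.7),("hnear",318,298,72.7)):
    p=onz(f,u,v,z,E)[:2];print(nm,p,p@yh, dep(f,u,v+2,E))
st,f=pickle.load(open('w2.pkl','rb'));E=ext(f,st)
print(cv2.cvtColor(f["image"],cv2.COLOR_RGB2GRAY)[30:42,317])
d=np.array([np.cos(np.radians(-4.92)),np.sin(np.radians(-4.92))])
p=onz(f,317,35.5,st["ee_pos"][2]-21.6,E)[:2];print("w2 end along from tcp",(p-st["ee_pos"][:2])@d)
st,f=pickle.load(open('w3.pkl','rb'));E=ext(f,st)
p=onz(f,317,35.5,st["ee_pos"][2]-21.6,E)[:2];print("w3 end from tcp",(p-st["ee_pos"][:2])@yh)
p=onz(f,240,83,18.7,E)[:2];q=onz(f,232,131,42.7,E)[:2];print("w3 plate end u",p@yh,"stud",q@yh)
E
python3 snap.py top t5; python3 snap.py scene s5
```

```text
[140 137 135 135 139 135 149 186 217 215 213 214 214 213 211] [159 154 166 160 164 166 145  20  27   5  19  16  16   5  16]
bladeend [624.9 146.3] 83.2199273647103 [625.  144.8  41.5]
plateend [582.5 132.5] 73.78393250655118 [582.5 131.2  18.3]
stud [571.9  97.4] 39.911729350480336 [571.9  96.1  42.4]
hfar [633.9  57.7] -5.74491845198226 [634.3  53.5  52.9]
hnear [640.8  -9.6] -73.42811535849643 [642.5 -25.3  40.2]
[136 133 130 122 134 172 202 200 199 196 199 197]
w2 end along from tcp 126.14634450887284
w3 end from tcp 127.77339686591883
w3 plate end u 74.07107379598811 stud 40.06782250706924
top 8.6667 [629.72 103.    67.21] [180.    -0.05   5.78] [ 0.35 -0.1   1.45]
scene 8.7167 [630.15 103.08  67.87] [-179.99   -0.14    5.78] [ 0.21 -0.2  -0.84]
```

View pics/s5.png

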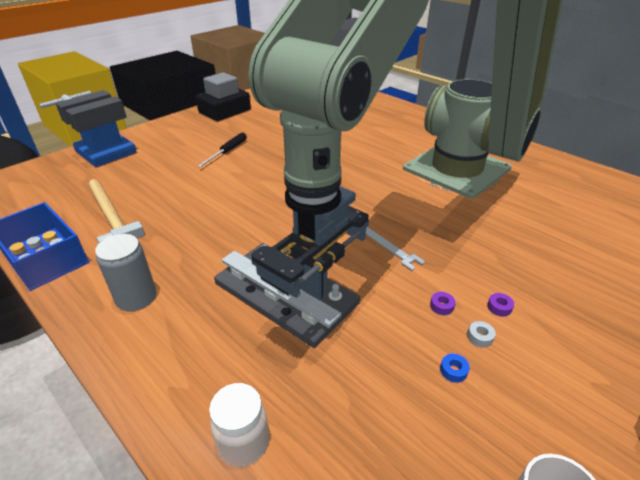

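>>> {"method": "servo_tool", "body": {
  "motion": [0,0,-3,0,0,0,0,0,0,-3,0,0,0,0,0,0,0,0,0,0,0,0,0,0,0,0,0,0]
}}

```text
time_s: 9.1
ee_pos: [629.1, 103.0, 60.6]
ee_rot: [-180.0, 0.0, 5.8]
force: [0.3, -0.7, 0.0]
gripper_width: 0.4
```

>>> {"method": "servo_tool", "body": {
  "motion": [0,0,-0.5,0,0,0,0,0,0,-0.5,0,0,0,0,0,0,0,0,0,0,0]
}}

```text
time_s: 9.35
ee_pos: [629.2, 103.0, 59.5]
ee_rot: [180.0, 0.0, 5.8]
force: [0.2, 0.5, 0.3]
gripper_width: 0.3
```

>>> {"method": "servo_tool", "body": {
  "motion": [0,0,-0.4,0,0,0,0,0,0,0,0,0,0,0,0,0,0,0,0,0,0]
}}

```text
time_s: 9.6
ee_pos: [629.2, 103.1, 59.2]
ee_rot: [-180.0, -0.0, 5.8]
force: [-0.4, -0.3, -0.3]
gripper_width: 0.4
```

>>> {"method": "servo_tool", "body": {
  "motion": [0,0,-0.5,0,0,0,0,0,0,0,0,0,0,0,0,0,0,0,0,0,0]
}}

```text
time_s: 9.85
ee_pos: [629.2, 103.0, 58.6]
ee_rot: [-180.0, 0.0, 5.8]
force: [0.5, 0.0, 0.0]
gripper_width: 0.7
```

>>> {"method": "servo_tool", "body": {
  "motion": [0,0,-0.5,0,0,0,0,0,0,0,0,0,0,0,0,0,0,0,0,0,0]
}}

```text
time_s: 10.1
ee_pos: [629.2, 103.0, 58.2]
ee_rot: [180.0, -0.0, 5.8]
force: [0.2, -0.3, -0.5]
gripper_width: 0.2
```

>>> {"method": "servo_tool", "body": {
  "motion": [0,0,-0.5,0,0,0,0,0,0,0,0,0,0,0,0,0,0,0,0,0,0]
}}

```text
time_s: 10.35
ee_pos: [629.2, 103.0, 57.7]
ee_rot: [180.0, -0.0, 5.8]
force: [-0.6, 0.2, 0.9]
gripper_width: 0.3
```

>>> {"method": "servo_tool", "body": {
  "motion": [0,0,-0.5,0,0,0,0,0,0,0,0,0,0,0,0,0,0,0,0,0,0]
}}

```text
time_s: 10.6
ee_pos: [629.2, 103.0, 57.1]
ee_rot: [-180.0, -0.0, 5.8]
force: [-0.6, 0.4, -0.7]
gripper_width: 0.6
```

>>> {"method": "servo_tool", "body": {
  "motion": [0,0,-0.5,0,0,0,0,0,0,0,0,0,0,0,0,0,0,0,0,0,0]
}}

```text
time_s: 10.85
ee_pos: [629.2, 103.0, 56.6]
ee_rot: [-180.0, -0.0, 5.8]
force: [0.5, 0.5, 0.9]
gripper_width: 0.7
```

```bash
python3 snap.py wrist w6; python3 snap.py scene s6
```

```text
wrist 10.85 [629.17 103.05  56.63] [-180.     -0.      5.78] [0.54 0.47 0.94]
scene 10.9 [629.17 103.03  56.65] [180.    -0.     5.79] [ 0.16 -0.2  -0.42]
```

View pics/w6.png

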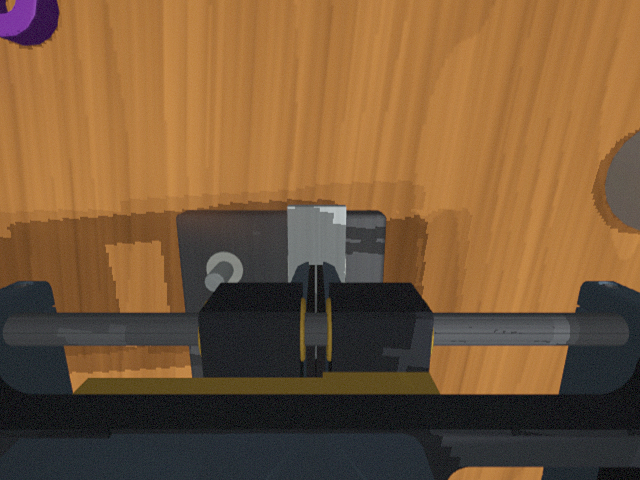

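View pics/s6.png

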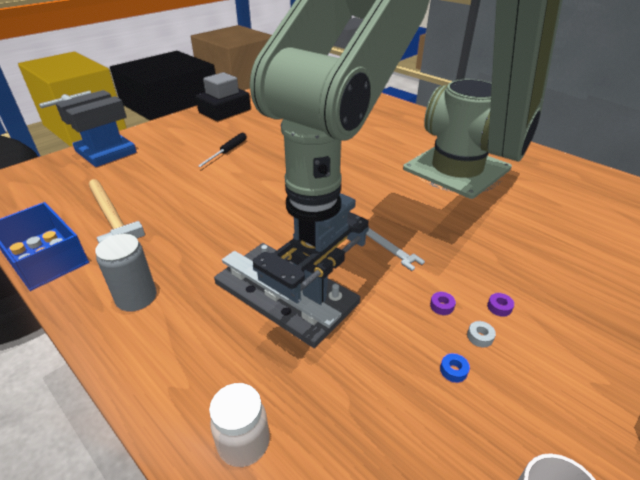

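Run:
```python
from h import *
np.set_printoptions(precision=1,suppress=True)
for nm in("w4","w6"):
    st,f=pickle.load(open(nm+'.pkl','rb'));E=ext(f,st)
    vs=range(70,200,10) if nm=="w4" else range(210,262,5)
    for v in vs:
        P=np.array([dep(f,u,v,E) for u in range(302,330,2)]);print(nm,v,np.median(P,0),end=" | ")
    print()
```

```text
w4 70 [623.  144.1  41.1] | w4 80 [623.6 137.9  40.8] | w4 90 [624.3 131.5  40.8] | w4 100 [624.9 125.   41. ] | w4 110 [627.  118.5  40.4] | w4 120 [626.3 111.8  40.7] | w4 130 [626.9 105.2  40.6] | w4 140 [629.1  98.3  41.1] | w4 150 [628.3  91.4  40.4] | w4 160 [629.   84.4  41. ] | w4 170 [629.7  77.3  41. ] | w4 180 [630.5  70.   40.9] | w4 190 [631.2  62.7  40.9] | 
w6 210 [624.1 144.3  40.8] | w6 215 [624.3 141.4  40.5] | w6 220 [624.6 138.8  41. ] | w6 225 [624.9 135.9  40.7] | w6 230 [625.2 133.2  40.9] | w6 235 [625.5 130.4  40.5] | w6 240 [625.7 127.5  40.4] | w6 245 [626.  124.6  40.6] | w6 250 [626.3 121.8  40.8] | w6 255 [626.6 118.9  40.8] | w6 260 [626.9 116.   41. ] |
```

>>> {"method": "servo_tool", "body": {
  "motion": [0,0,-0.5,0,0,0,0,0,0,0,0,0,0,0]
}}

```text
time_s: 11.12
ee_pos: [629.1, 103.0, 56.1]
ee_rot: [180.0, 0.0, 5.8]
force: [0.2, -0.2, 0.1]
gripper_width: 0.8
```

>>> {"method": "servo_tool", "body": {
  "motion": [0,0,-0.5,0,0,0,0,0,0,0,0,0,0,0]
}}

```text
time_s: 11.28
ee_pos: [629.1, 103.0, 55.6]
ee_rot: [180.0, 0.0, 5.8]
force: [0.1, -0.1, -0.7]
gripper_width: 0.5
```

>>> {"method": "servo_tool", "body": {
  "motion": [0,0,-0.5,0,0,0,0,0,0,0,0,0,0,0]
}}

```text
time_s: 11.45
ee_pos: [629.1, 103.1, 55.1]
ee_rot: [-180.0, 0.0, 5.8]
force: [0.4, -0.5, -1.3]
gripper_width: -0.2
```

>>> {"method": "servo_tool", "body": {
  "motion": [0,0,-0.5,0,0,0,0,0,0,0,0,0,0,0]
}}

```text
time_s: 11.62
ee_pos: [629.1, 103.0, 54.6]
ee_rot: [180.0, 0.0, 5.8]
force: [-1.0, -0.1, -0.0]
gripper_width: 0.4
```

Run:
```python
from snap import *
np.set_printoptions(precision=1,suppress=True)
st,f=snap("wrist","w7");E=ext(f,st)
for v in range(210,262,10):
    P=np.array([dep(f,u,v,E) for u in range(302,330,2)]);print(v,np.median(P,0),end=" | ")
st,f=snap("scene","s7")
c=f["image"][200:350,200:380,::-1];cv2.imwrite("pics/s7c.png",cv2.resize(c,None,fx=4,fy=4,interpolation=cv2.INTER_CUBIC))
c=pickle.load(open("w7.pkl","rb"))[1]["image"][190:400,210:430,::-1];cv2.imwrite("pics/w7c.png",cv2.resize(c,None,fx=2.7,fy=2.7,interpolation=cv2.INTER_CUBIC))
```

```text
wrist 11.6167 [629.1 103.   54.6] [180.    0.    5.8] [-1.  -0.1 -0. ]
210 [624.  144.5  40.8] | 220 [624.5 139.1  40.7] | 230 [625.1 133.6  40.9] | 240 [625.6 128.   41. ] | 250 [626.2 122.4  40.8] | 260 [626.8 116.7  41. ] | scene 11.6667 [629.1 103.   54.6] [-180.     0.     5.8] [-0.3  0.1  0.3]
```

View pics/s7c.png

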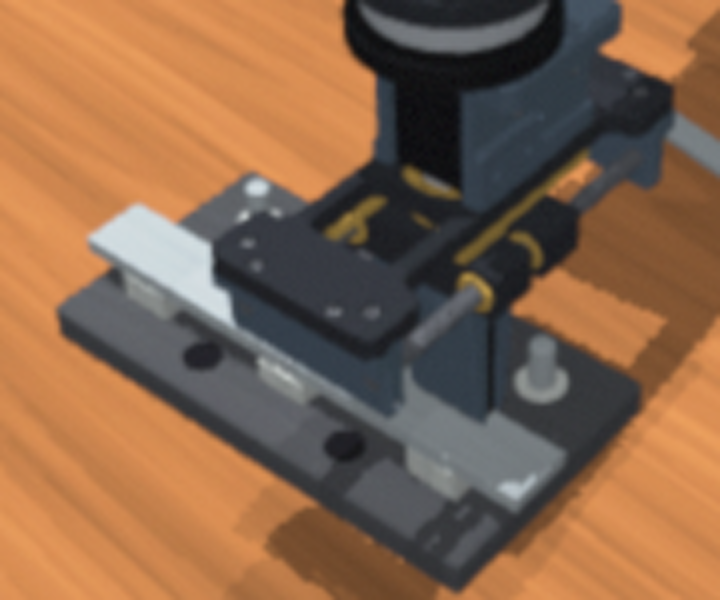

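View pics/w7c.png

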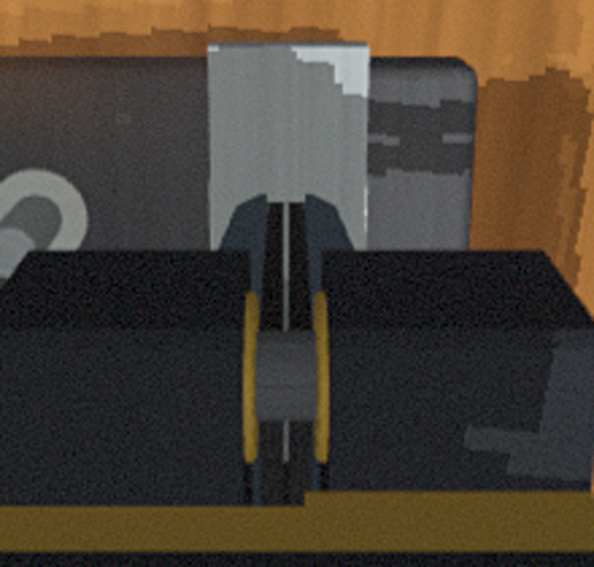

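Run:
```python
from h import *
np.set_printoptions(precision=1,suppress=True)
for n in("w7","w1","w3"):
    st,f=pickle.load(open(n+'.pkl','rb'));E=ext(f,st);print(n,st["ee_pos"])
    pts={"w7":[(u,v) for v in (258,260,262,264,266,268,270,274,278,282) for u in (303,308,316,324)],"w1":[(222,v) for v in range(258,310,6)],"w3":[(281,v) for v in range(256,300,5)]}[n]
    for u,v in pts:
        d=f["depth"][v,u]; pc=np.array([(u-f["cx"])/f["fx"]*d,-(v-f["cy"])/f["fy"]*d,-d,1]); print((u,v),(f["T_tool_cam"]@pc)[:3],end=" ")
    print()
```

```text
w7 [629.1 103.   54.6]
(303, 258) [ -7.6 -14.9  13.8] (308, 258) [ -4.9 -14.7  14.4] (316, 258) [ -0.4 -14.8  14. ] (324, 258) [  4.  -14.9  13.9] (303, 260) [ -7.6 -13.8  13.5] (308, 260) [ -4.9 -13.7  14. ] (316, 260) [ -0.4 -13.8  13.5] (324, 260) [  4.  -14.1  12.7] (303, 262) [ -7.7 -12.5  14. ] (308, 262) [ -4.5 -18.   -3.2] (316, 262) [ -0.4 -12.7  13.5] (324, 262) [  3.6 -18.   -3.2] (303, 264) [ -6.9 -18.   -6.7] (308, 264) [ -4.4 -18.4  -7.7] (316, 264) [ -0.4 -11.5  13.7] (324, 264) [  3.5 -18.3  -7.4] (303, 266) [ -6.7 -18.5 -11.1] (308, 266) [ -4.3 -18.3 -10.7] (316, 266) [ -0.4 -10.2  13.9] (324, 266) [  3.5 -18.2 -10.5] (303, 268) [ -6.6 -18.3 -13.6] (308, 268) [ -4.2 -18.2 -13.4] (316, 268) [-0.4 -8.7 14.7] (324, 268) [  3.4 -18.2 -13.2] (303, 270) [ -6.5 -18.2 -16.3] (308, 270) [ -4.2 -18.6 -17.5] (316, 270) [-0.4 -7.9 13.9] (324, 270) [  3.3 -18.3 -16.7] (303, 274) [ -6.3 -18.3 -22.1] (308, 274) [ -4.2 -16.6 -17.5] (316, 274) [-0.4 -5.7 13.3] (324, 274) [  3.2 -18.2 -21.9] (303, 278) [ -6.2 -18.  -26.8] (308, 278) [ -4.1 -16.7 -23.1] (316, 278) [-0.4 -3.3 13.4] (324, 278) [  3.1 -18.2 -27.1] (303, 282) [ -6.  -18.  -31.7] (308, 282) [ -4.  -16.3 -27.2] (316, 282) [-0.4 -1.3 12.3] (324, 282) [  3.  -18.2 -32.3] 
w1 [ 457.4 -302.6  160.1]
(222, 258) [-93.1  31.3 159.9] (222, 264) [-93.7  37.8 160.8] (222, 270) [-46.2 -14.9 -11.1] (222, 276) [-46.3 -11.9 -11.4] (222, 282) [-46.3  -9.  -11.9] (222, 288) [-46.2  -6.3 -13.2] (222, 294) [-46.2  -3.5 -13.8] (222, 300) [-46.5  -0.3 -13.8] (222, 306) [-46.3   2.3 -15. ] 
w3 [638.3  18.1 118.3]
(281, 256) [-28.6   9.5  99.5] (281, 261) [-28.6  13.5  98.6] (281, 266) [-17.6 -17.9  -9.3] (281, 271) [-16.9 -17.9 -16.8] (281, 276) [-16.1 -18.3 -24.9] (281, 281) [-15.5 -18.4 -31.3] (281, 286) [-15.  -17.9 -36. ] (281, 291) [-14.5 -18.  -41.7] (281, 296) [-14.  -18.  -46.8]
```

Run:
```python
from h import *
np.set_printoptions(precision=1,suppress=True)
for n in ("s7","s3"):
  st,f=pickle.load(open(n+'.pkl','rb'));E=ext(f)
  cols=(308,312,316,320) if n=="s7" else (262,268,272,276)
  for u in cols:
    print(n,u)
    for v in (range(280,312,2) if n=="s7" else range(225,275,4)): print(v,f["image"][v,u],dep(f,u,v,E))
```

```text
s7 308
280 [ 99 103 110] [676.  136.  154.3]
282 [ 91  94 100] [678.4 138.4 153.8]
284 [73 77 82] [679.9 139.9 152. ]
286 [53 60 70] [679.5 139.4 147.6]
288 [52 62 72] [643.1 100.7  90.9]
290 [52 62 72] [642.1  99.5  85. ]
292 [52 62 72] [641.9  99.2  80.1]
294 [51 62 72] [640.9  98.   74.1]
296 [52 62 72] [640.6  97.5  69. ]
298 [72 79 87] [640.1  96.8  63.6]
300 [112 118 122] [629.5  85.5  42.7]
302 [117 123 127] [631.   87.   40.2]
304 [120 126 130] [634.6  90.7  40.9]
306 [119 126 130] [638.9  95.1  42.7]
308 [120 126 129] [639.6  95.7  38.9]
310 [119 125 129] [643.4  99.7  40.2]
s7 312
280 [81 84 90] [671.1 138.8 152.8]
282 [56 62 68] [671.5 139.2 149.5]
284 [52 62 72] [641.8 108.4 103.8]
286 [52 63 72] [642.6 109.2 100.7]
288 [52 62 72] [641.8 108.2  95.2]
290 [54 64 75] [641.6 108.   90.6]
292 [52 63 73] [640.9 107.2  85.1]
294 [52 62 73] [640.1 106.3  79.5]
296 [51 62 72] [639.5 105.5  73.9]
298 [51 62 72] [639.2 105.1  68.9]
300 [60 68 77] [640.3 106.2  66.1]
302 [111 117 122] [627.1  92.5  41.3]
304 [120 127 130] [629.6  95.   40.3]
306 [120 126 130] [633.   98.4  40.7]
308
[... 2393 characters left out ...]
[656.3  36.1 139.9]
253 [52 62 73] [655.6  34.3 130.3]
257 [20 22 24] [647.   21.9 109.2]
261 [26 26 29] [648.5  22.9 102.2]
265 [116 122 125] [650.6  24.7  95.9]
269 [102 109 112] [654.3  28.6  92.1]
273 [64 65 68] [612.4 -27.9  18.6]
s3 276
225 [26 27 28] [630.8  18.6 163.4]
229 [25 24 25] [630.1  16.8 154.1]
233 [23 22 25] [630.9  17.  146.7]
237 [23 24 26] [630.6  15.7 137.7]
241 [24 23 26] [630.7  15.1 129.3]
245 [22 22 25] [636.6  21.7 128.1]
249 [22 23 27] [644.1  30.4 129.3]
253 [22 24 29] [648.2  34.7 126. ]
257 [20 22 24] [646.8  32.2 115.4]
261 [20 20 23] [647.2  31.7 106.7]
265 [77 82 83] [646.7  30.2  96.9]
269 [114 120 122] [652.6  36.9  96.3]
273 [74 78 80] [607.5 -22.3  19. ]
```

>>> {"method": "servo_tool", "body": {
  "motion": [0,0,-4,0,0,0,0,0,0,-4,0,0,0,0,0,0,0,0,0,0,0,0,0,0,0,0,0,0]
}}

```text
time_s: 12.05
ee_pos: [628.8, 103.0, 46.1]
ee_rot: [180.0, 0.1, 5.8]
force: [0.9, 0.2, 0.5]
gripper_width: 0.6
```

>>> {"method": "servo_tool", "body": {
  "motion": [0,0,-1,0,0,0,0,0,0,-1,0,0,0,0,0,0,0,0,0,0,0,0,0,0,0,0,0,0]
}}

```text
time_s: 12.38
ee_pos: [629.2, 103.0, 44.7]
ee_rot: [180.0, -0.0, 5.8]
force: [-0.8, 0.3, 0.5]
gripper_width: -0.0
```

Run:
```python
from snap import *
np.set_printoptions(precision=1,suppress=True)
st,f=snap("wrist","w8");E=ext(f,st)
for v in range(200,262,10):
    P=np.array([dep(f,u,v,E) for u in range(302,330,2)]);print(v,np.median(P,0),end=" | ")
c=f["image"][190:400,210:430,::-1];cv2.imwrite("pics/w8c.png",cv2.resize(c,None,fx=2.7,fy=2.7,interpolation=cv2.INTER_CUBIC))
st,f=snap("scene","s8");E=ext(f)
for u in (308,312,316,320):
    for v in range(296,316,2): print(u,v,f["image"][v,u],dep(f,u,v,E))
```

```text
wrist 12.3833 [629.2 103.   44.7] [180.   -0.    5.8] [-0.8  0.3  0.5]
200 [623.8 145.8  -0. ] | 210 [623.9 145.9  39.3] | 220 [624.4 140.9  40.6] | 230 [624.9 135.7  41.1] | 240 [625.5 130.4  40.5] | 250 [624.9 125.1  40.7] | 260 [626.5 119.8  41.1] | scene 12.4333 [629.2 103.1  44.7] [-180.    -0.     5.8] [0.1 0.2 0. ]
308 296 [52 62 71] [641.1  98.1  69.8]
308 298 [52 62 72] [641.6  98.5  65.9]
308 300 [52 63 73] [639.8  96.5  58.5]
308 302 [64 73 81] [641.   97.5  55.5]
308 304 [112 119 122] [634.9  91.   41.3]
308 306 [120 126 129] [637.1  93.2  39.9]
308 308 [119 125 129] [639.7  95.8  39.1]
308 310 [119 126 129] [642.   98.1  37.9]
308 312 [117 124 127] [647.4 103.8  41.8]
308 314 [113 119 122] [647.4 103.6  36.8]
312 296 [51 62 72] [640.9 107.   76.1]
312 298 [51 61 71] [641.6 107.6  72.6]
312 300 [53 62 73] [640.5 106.4  66.3]
312 302 [51 62 72] [640.8 106.6  62.2]
312 304 [60 70 79] [639.7 105.4  55.8]
312 306 [111 117 120] [632.2  97.5  39.4]
312 308 [118 125 128] [635.6 100.9  39.8]
312 310 [118 124 128] [638.9 104.3  40.3]
312 312 [116 123 127] [642.  107.5  40.4]
312 314 [118 123 127] [644.6 110.1  39.7]
316 296 [52 63 73] [639.8 114.8  80.9]
316 298 [52 62 72] [641.3 116.2  78.6]
316 300 [51 62 72] [640.9 115.8  73.5]
316 302 [53 63 73] [640.1 115.   67.8]
316 304 [51 62 72] [639.2 114.   61.9]
316 306 [56 66 77] [639.5 114.2  57.6]
316 308 [101 108 112] [631.2 105.8  40.1]
316 310 [118 124 128] [634.5 109.1  40.3]
316 312 [118 124 128] [637.  111.6  39.6]
316 314 [118 124 128] [641.2 115.8  41.4]
320 296 [49 58 67] [636.  119.7  81.6]
320 298 [47 58 68] [636.  119.7  77.2]
320 300 [49 60 68] [637.2 120.9  74.5]
320 302 [48 58 68] [637.8 121.5  70.9]
320 304 [49 59 68] [634.6 118.4  61.6]
320 306 [48 58 68] [635.2 119.   57.9]
320 308 [52 63 72] [636.7 120.4  55.4]
320 310 [ 96 104 109] [634.7 118.4  47.7]
320 312 [118 125 128] [632.1 115.8  38.9]
320 314 [119 125 128] [635.1 118.8  38.9]
```

View pics/w8c.png

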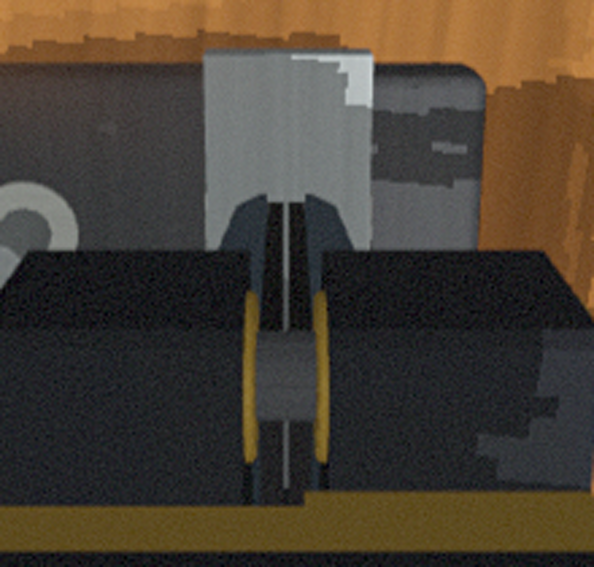

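>>> {"method": "servo_tool", "body": {
  "motion": [0,0,-3,0,0,0,0,0,0,-3,0,0,0,0,0,0,-1,0,0,0,0,0,0,0,0,0,0,0]
}}

```text
time_s: 12.82
ee_pos: [629.0, 103.0, 37.6]
ee_rot: [180.0, 0.0, 5.8]
force: [-0.1, 0.1, 1.5]
gripper_width: 0.3
```

>>> {"method": "servo_tool", "body": {
  "motion": [0,0,-0.6,0,0,0,0,0,0,-0.6,0,0,0,0,0,0,0,0,0,0,0]
}}

```text
time_s: 13.07
ee_pos: [629.1, 103.0, 37.6]
ee_rot: [-180.0, -0.0, 5.8]
force: [-2.4, -0.6, 7.9]
gripper_width: 0.2
```

>>> {"method": "servo_tool", "body": {
  "motion": [0,0,-0.6,0,0,0,0,0,0,-0.6,0,0,0,0,0,0,0,0,0,0,0]
}}

```text
time_s: 13.32
ee_pos: [629.1, 103.0, 37.6]
ee_rot: [-180.0, -0.0, 5.8]
force: [-4.2, -0.3, 14.0]
gripper_width: 0.6
```

>>> {"method": "servo_tool", "body": {
  "motion": [0,0,-0.6,0,0,0,0,0,0,0,0,0,0,0]
}}

```text
time_s: 13.48
ee_pos: [629.1, 103.0, 37.5]
ee_rot: [-180.0, -0.0, 5.8]
force: [-5.6, 0.1, 16.5]
gripper_width: 0.3
```

>>> {"method": "servo_tool", "body": {
  "motion": [0,0,-0.6,0,0,0,0,0,0,0,0,0,0,0]
}}

```text
time_s: 13.65
ee_pos: [629.1, 103.0, 37.6]
ee_rot: [180.0, -0.1, 5.8]
force: [-6.0, -0.4, 19.2]
gripper_width: 0.3
```

>>> {"method": "servo_tool", "body": {
  "motion": [0,0,1.5,0,0,0,0,0,0,0,0,0,0,0,0,0,0,0,0,0,0,0,0,0,0,0,0,0,0,0,0,0,0,0,0,0,0,0,0,0,0,0]
}}

```text
time_s: 14.15
ee_pos: [629.1, 103.0, 37.6]
ee_rot: [180.0, -0.0, 5.8]
force: [-4.1, -0.7, 12.4]
gripper_width: 0.5
```

```bash
cat > bl.py <<'E'
from snap import *
np.set_printoptions(precision=1,suppress=True)
n=sys.argv[1]
st,f=snap("wrist",n);E=ext(f,st)
hs=cv2.cvtColor(f["image"],cv2.COLOR_RGB2HSV)
Z=[]
for v in range(205,262,3):
    P=np.array([dep(f,u,v,E) for u in range(302,330,2) if hs[v,u,1]<60]); 
    if len(P): Z.append(np.median(P,0))
Z=np.array(Z);Z=Z[abs(Z[:,2]-40)<5];print(len(Z),"blade z near end:",Z[:,2].mean(), "fit slope",np.polyfit(Z[:,1],Z[:,2],1))
E
python3 bl.py w9
python3 - <<'E'
import sys;sys.path.insert(0,'.')
E
python3 snap.py scene s9
```

```text
wrist 14.15 [629.1 103.   37.6] [180.   -0.    5.8] [-4.1 -0.7 12.4]
17 blade z near end: 40.4014130141839 fit slope [-0.1 47.5]
scene 14.2 [629.09 103.01  37.56] [180.    -0.04   5.79] [-2.64 -0.65 12.98]
```

Run:
```python
from h import *
np.set_printoptions(precision=2,suppress=True)
for n in("w7","w8","w9"):
    st,f=pickle.load(open(n+'.pkl','rb'));E=ext(f,st)
    for v in range(206,262,5):
        P=np.array([dep(f,u,v,E) for u in range(300,332)]);print(np.round(np.median(P,0)[1:],1),end=" ")
    print()
for n in ("s7","s8","s9"):
    st,f=pickle.load(open(n+'.pkl','rb'));E=ext(f)
    # plateau of blade at left end & right end in scene image
    for (u,v) in ((325,313),(330,317),(322,317),(235,262),(240,266)):
        P=np.array([dep(f,u+a,v+b,E) for a in(-2,-1,0,1,2) for b in(-1,0,1)]);print(n,np.median(P,0),end=" ")
    print()
```

```text
[146.   35.9] [143.9  40.5] [141.3  40.9] [138.7  40.6] [135.9  40.9] [133.   40.8] [130.3  40.7] [127.5  40.6] [124.6  40.7] [121.8  40.8] [118.9  40.8] [116.   40.7] 
[142.1   0.3] [145.7  40.7] [143.1  41. ] [140.5  40.8] [137.9  40.7] [135.3  40.7] [132.7  40.8] [130.   40.6] [127.4  40.9] [124.7  40.7] [121.9  40.6] [119.1  40.5] 
[143.1   0.4] [145.9  36. ] [144.4  41.1] [142.   40.9] [139.3  40.7] [136.8  40.7] [134.3  40.9] [131.7  40.9] [129.1  40.5] [126.6  40.8] [124.   40.6] [121.3  40.9] 
s7 [629.11 123.96  40.1 ] s7 [629.59 136.04  40.44] s7 [638.1  126.14  40.76] s7 [654.77 -79.38  40.88] s7 [655.5  -63.82  41.17] 
s8 [628.33 124.42  40.38] s8 [629.09 135.51  40.42] s8 [638.89 126.96  40.07] s8 [654.74 -79.18  40.71] s8 [654.9  -63.79  40.58] 
s9 [628.88 123.66  40.61] s9 [629.72 135.86  40.77] s9 [638.71 126.74  40.71] s9 [655.38 -78.94  41.26] s9 [655.44 -64.23  41.11]
```

>>> {"method": "servo_tool", "body": {
  "motion": [0,0,10,0,0,0,0,0,0,25,0,0,0,0,0,0,20,0,0,0,0,1,-10,0,0,0,0,0,3,-31,0,0,0,0,0,4,-39,0,0,0,0,0,4,-39,0,0,0,0,0,3,-32,0,0,0,0,0,2,-18,0,0,0,0,0,0,0,0,0,0,0,0]
}}

```text
time_s: 15.08
ee_pos: [646.1, -70.6, 89.7]
ee_rot: [179.9, 0.0, 5.5]
force: [0.1, 0.2, 0.4]
gripper_width: 0.8
```

>>> {"method": "servo_tool", "body": {
  "motion": [0,0,-10,0,0,0,0,0,0,-20,0,0,0,0,0,0,-8,0,0,0,0,0,0,-3,0,0,0,0,0,0,0,0,0,0,0,0,0,0,0,0,0,0]
}}

```text
time_s: 15.58
ee_pos: [646.4, -65.2, 49.6]
ee_rot: [-180.0, -0.0, 5.8]
force: [1.2, 0.0, 0.2]
gripper_width: 0.4
```

```bash
python3 snap.py scene s10
```

```text
scene 15.5833 [646.37 -65.19  49.64] [-180.     -0.01    5.85] [1.24 0.02 0.24]
```

>>> {"method": "servo_tool", "body": {
  "motion": [0,-0.5,-4,0,0,0,0,0,0,-3,0,0,0,0,0,0,-2,0,0,0,0,0,0,-1,0,0,0,0,0,0,0,0,0,0,0]
}}

```text
time_s: 16.05
ee_pos: [646.0, -66.5, 39.3]
ee_rot: [-180.0, 0.0, 5.8]
force: [0.0, 0.3, -0.1]
gripper_width: 0.7
```

>>> {"method": "servo_tool", "body": {
  "motion": [0,0,-1,0,0,0,0,0,0,0,0,0,0,0,0,0,0,0,0,0,0]
}}

```text
time_s: 16.3
ee_pos: [646.2, -66.5, 38.6]
ee_rot: [180.0, -0.0, 5.8]
force: [-0.5, 0.3, -0.8]
gripper_width: 0.6
```

>>> {"method": "servo_tool", "body": {
  "motion": [0,0,-0.7,0,0,0,0,0,0,0,0,0,0,0]
}}

```text
time_s: 16.47
ee_pos: [646.1, -66.5, 37.8]
ee_rot: [-180.0, -0.0, 5.8]
force: [0.4, 0.4, -1.3]
gripper_width: 0.2
```

>>> {"method": "servo_tool", "body": {
  "motion": [0,0,-0.7,0,0,0,0,0,0,0,0,0,0,0]
}}

```text
time_s: 16.63
ee_pos: [646.3, -66.5, 37.6]
ee_rot: [180.0, -0.0, 5.8]
force: [-0.9, -0.2, 2.7]
gripper_width: 0.5
```

>>> {"method": "servo_tool", "body": {
  "motion": [0,0,-0.9,0,0,0,0,0,0,0,0,0,0,0]
}}

```text
time_s: 16.8
ee_pos: [646.3, -66.5, 37.6]
ee_rot: [180.0, -0.0, 5.8]
force: [-2.6, -0.4, 7.5]
gripper_width: 0.6
```

>>> {"method": "servo_tool", "body": {
  "motion": [0,0,-0.6,0,0,0,0,0,0,0,0,0,0,0]
}}

```text
time_s: 16.97
ee_pos: [646.3, -66.5, 37.6]
ee_rot: [180.0, -0.1, 5.8]
force: [-3.4, -0.0, 9.9]
gripper_width: 0.6
```

>>> {"method": "servo_tool", "body": {
  "motion": [0,0,0,0,0,0,0,0,0,0,0,0,0,0,0,0,0,0,0,0,0,0,0,0,0,0,0,0,0,0,0,0,0,0,0,0,0,0,0,0,0,0,0,0,0,0,0,0,0,0,0,0,0,0,0,0,0,0,0,0,0,0,0]
}}

```text
time_s: 17.72
ee_pos: [646.3, -66.5, 37.6]
ee_rot: [180.0, -0.1, 5.8]
force: [-2.7, 0.4, 10.5]
gripper_width: 0.2
```

Run:
```python
from snap import *
np.set_printoptions(precision=1,suppress=True)
st,f=snap("scene","s11");E=ext(f)
for nm in("s10","s11"):
    st,f=pickle.load(open(nm+'.pkl','rb'))
    for (u,v) in ((325,313),(330,317),(305,300),(312,307),(232,260),(228,258),(235,264)):
        P=np.array([dep(f,u+a,v+b,E) for a in(-2,-1,0,1,2) for b in(-1,0,1)]);print(nm,np.median(P,0),end=" ")
    print()
c=f["image"][200:350,200:380,::-1];cv2.imwrite("pics/s11c.png",cv2.resize(c,None,fx=4,fy=4,interpolation=cv2.INTER_CUBIC))
```

```text
scene 17.7167 [646.3 -66.5  37.6] [180.   -0.1   5.8] [-2.7  0.4 10.5]
s10 [628.7 123.8  40.7] s10 [629.5 135.4  40.5] s10 [631.8  80.6  40.4] s10 [634.6 100.   40.7] s10 [655.1 -87.4  41. ] s10 [657.1 -97.4  40.6] s10 [658.  -75.2  40.7] 
s11 [628.9 124.1  40.5] s11 [630.  135.7  40.8] s11 [631.4  80.2  40.8] s11 [634.8  99.7  40.5] s11 [657.5 -85.   41.8] s11 [657.1 -97.1  41. ] s11 [657.8 -74.2  41.2]
```

View pics/s11c.png

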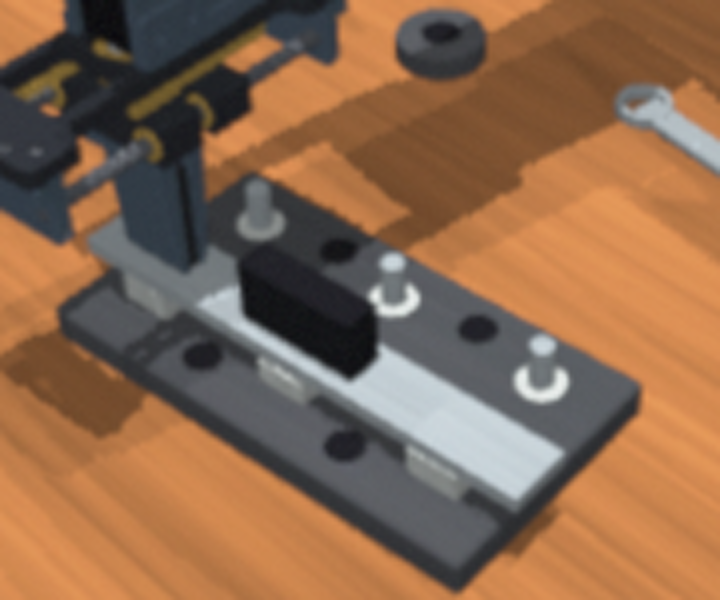

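>>> {"method": "servo_tool", "body": {
  "motion": [0,0,12,0,0,0,0,0,0,30,0,0,0,0,-4,10,30,0,0,0.1,40,-12,26,6,0,0,0.117,66,-14,29,5,0,0,0.117,66,-14,29,5,0,0,0.117,66,-14,29,5,0,0,0.117,66,-14,29,5,0,0,0.117,66,-14,29,5,0,0,0.117,66,-14,29,5,0,0,0.117,66]
}}

```text
time_s: 18.6
ee_pos: [545.5, 144.9, 144.4]
ee_rot: [180.0, -0.0, 58.8]
force: [1.2, 0.8, 0.8]
gripper_width: 50.8
```

>>> {"method": "servo_tool", "body": {
  "motion": [-14,29,5,0,0,0.117,66,-14,29,5,0,0,0.117,66,-14,29,0,0,0,0.117,66,-14,29,0,0,0,0.117,66,-14,29,0,0,0,0.117,66,-14,29,0,0,0,0.117,66,-14,24,0,0,0,0.067,66,0,0,0,0,0,0,66,0,0,0,0,0,0,66,0,0,0,0,0,0,66]
}}

```text
time_s: 19.43
ee_pos: [448.4, 341.2, 153.8]
ee_rot: [180.0, 0.0, 102.5]
force: [-0.5, -0.2, 0.7]
gripper_width: 60.1
```

```bash
python3 snap.py wrist w12; python3 snap.py top t12
```

```text
wrist 19.4333 [448.42 341.16 153.84] [179.98   0.02 102.48] [-0.53 -0.21  0.69]
top 19.4833 [448.65 340.77 153.82] [179.98   0.02 102.43] [ 0.05  0.13 -0.41]
```

View pics/w12.png

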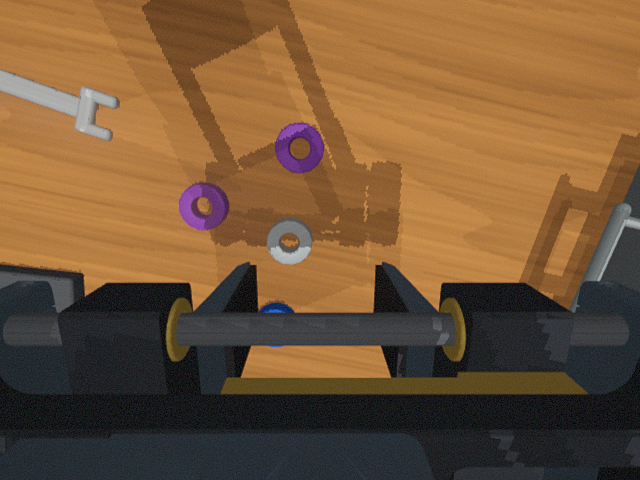

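View pics/t12.png

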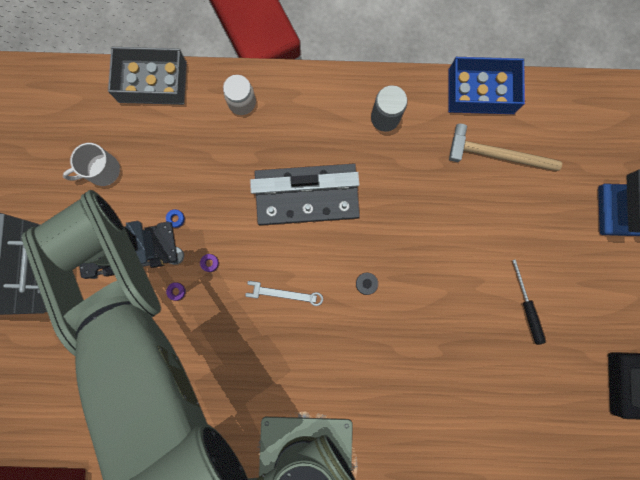

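The wrist view shows the grey collar at (289,242), clear of the purple rings at (300,148) and (204,206) and the blue one at (277,325). The top view shows the straightedge lying across all three pads.

Run:
```python
from h import *
np.set_printoptions(precision=1,suppress=True)
st,f=pickle.load(open("w12.pkl","rb"));E=ext(f,st);print(E[:3,3])
hsv=cv2.cvtColor(f["image"],cv2.COLOR_RGB2HSV)
m=((hsv[...,1]<60)&(hsv[...,2]>80)).astype(np.uint8)
for c in blobs(f,m,(258,210,325,275),100):
    print(cv2.boundingRect(c),cen(c),cv2.contourArea(c)); (u,v),r=cv2.minEnclosingCircle(c);print(u,v,r,onz(f,u,v,9,E),onz(f,u,v,18,E))
mb=((hsv[...,1]<60)&(hsv[...,2]>150)).astype(np.uint8)
for c in blobs(f,mb,(258,210,325,275),100):
    print("bright",cv2.boundingRect(c),cen(c)); e=cv2.fitEllipse(c);print(e,onz(f,*e[0],18,E))
    l,t,w,h=cv2.boundingRect(c);print(np.linalg.norm(onz(f,l,t+h/2,18,E)-onz(f,l+w,t+h/2,18,E)))
for d in range(-24,26,3): print(d,hsv[242,289+d,1:],dep(f,289+d,242,E)[2].round(1),"|",hsv[242+d,289,1:],dep(f,289,242+d,E)[2].round(1))
```

```text
[377.9 326.4 328. ]
(267, 218, 45, 47) (289.2476699130799, 240.86113729186303) 1591.5
289.27752685546875 240.72462463378906 23.434162139892578 [461.7 320.    9. ] [459.3 320.1  18. ]
bright (269, 246, 42, 19) (289.59943977591035, 255.00120048019207)
((289.2704772949219, 253.83709716796875), (18.808088302612305, 39.16679382324219), 89.02284240722656) [471.5 322.6  18. ]
38.41873143058449
-24 [179 117] 0.0 | [ 3 84] 6.2
-21 [  4 126] 19.2 | [  4 114] 17.5
-18 [  4 123] 18.4 | [  6 127] 18.1
-15 [ 10 125] 16.6 | [  2 122] 18.3
-12 [  2 123] 18.6 | [  8 126] 19.1
-9 [34 83] 9.0 | [134 120] 1.2
-6 [161 168] -0.3 | [157 125] -0.0
-3 [160 172] 0.8 | [174 116] -0.0
0 [163 172] 0.0 | [163 172] 0.0
3 [154 177] -0.6 | [157 175] 0.3
6 [163 175] 0.1 | [60 98] 2.7
9 [173 127] 0.4 | [20 88] 13.9
12 [ 13 122] 17.6 | [  8 182] 18.4
15 [ 10 122] 17.2 | [  4 187] 17.0
18 [  8 124] 17.9 | [  9 180] 19.7
21 [ 23 124] 18.4 | [  5 164] 19.4
24 [173 172] 0.2 | [169 174] 1.7
```

>>> {"method": "servo_tool", "body": {
  "motion": [6.5,-10,-15,0,0,-0.058,66,6.5,-10.7,-30,0,0,-0.058,66,0,0,-35,0,0,0,66,0,0,-30,0,0,0,66,0,0,-15,0,0,0,66,0,0,-5,0,0,0,66,0,0,0,0,0,0,66,0,0,0,0,0,0,66]
}}

```text
time_s: 20.2
ee_pos: [462.2, 320.7, 24.5]
ee_rot: [179.9, -0.0, 95.8]
force: [0.6, -0.8, -0.1]
gripper_width: 60.1
```

```bash
python3 snap.py wrist w13; python3 snap.py scene s13
```

```text
wrist 20.2 [462.24 320.74  24.5 ] [179.92  -0.04  95.79] [ 0.58 -0.8  -0.1 ]
scene 20.25 [462.46 321.1   25.02] [179.86  -0.08  95.81] [ 0.41 -0.05  0.11]
```

View pics/w13.png

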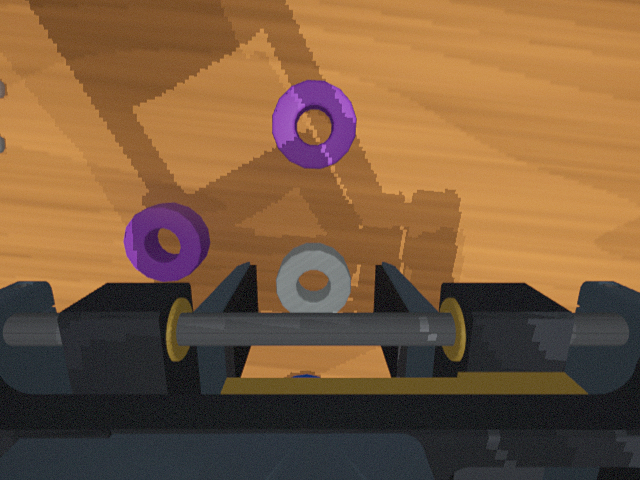

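View pics/s13.png

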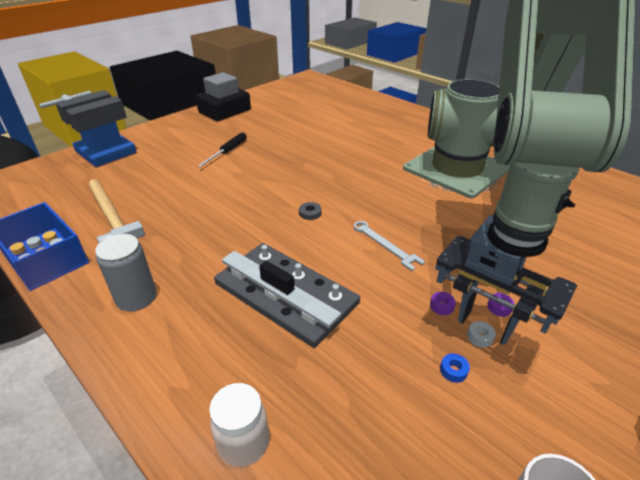

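Run:
```python
from h import *
np.set_printoptions(precision=1,suppress=True)
st,f=pickle.load(open("w13.pkl","rb"));E=ext(f,st)
Ti=np.linalg.inv(E@np.linalg.inv(f["T_tool_cam"]))
for n,u,v in(("L",277,283),("R",351,283),("T",314,243),("holeL",297,284),("holeR",331,284),("purpleR",210,243),("purpleL",125,243),("purpT",167,203)):
    p=onz(f,u,v,18,E);print(n,p,"tool",(Ti@np.append(p,1))[:3],dep(f,u,v,E))
```

```text
L [461.4 300.4  18. ] tool [-20.2  -2.9   6.5] [461.4 300.4  18.1]
R [457.4 340.4  18. ] tool [20.1 -2.8  6.5] [464.  343.    0.2]
T [437.1 318.2  18. ] tool [ -0.  -25.3   6.5] [440.9 318.5   3. ]
holeL [460.9 311.2  18. ] tool [-9.3 -2.3  6.5] [462.6 311.2  13.8]
holeR [459.1 329.7  18. ] tool [ 9.2 -2.2  6.5] [459.3 329.7  17.4]
purpleR [442.5 263.5  18. ] tool [-54.9 -25.4   6.4] [447.7 258.6   0.1]
purpleL [447.  218.9  18. ] tool [-99.8 -25.4   6.4] [446.6 219.6  19.3]
purpT [423.5 241.1  18. ] tool [-75.3 -46.6   6.4] [426.  235.6   4.3]
```

>>> {"method": "servo_tool", "body": {
  "motion": [-1.5,0,-12,0,0,0,66,0,0,-7,0,0,0,66,0,0,-2,0,0,0,66,0,0,0,0,0,0,66,0,0,0,0,0,0,66],
  "newtons": 30
}}

```text
time_s: 20.72
ee_pos: [460.0, 321.1, 3.1]
ee_rot: [180.0, -0.0, 95.9]
force: [-0.3, 0.0, -0.3]
gripper_width: 59.9
```

>>> {"method": "servo_tool", "body": {
  "motion": [0,0,-1,0,0,0,66,0,0,0,0,0,0,40,0,0,0,0,0,0,30,0,0,0,0,0,0,0,0,0,0,0,0,0,0,0,0,0,0,0,0,0,0,0,0,0,0,0,0]
}}

```text
time_s: 21.3
ee_pos: [459.8, 320.8, 1.8]
ee_rot: [180.0, -0.0, 95.9]
force: [-0.3, -1.2, 1.7]
gripper_width: 41.5
```

>>> {"method": "servo_tool", "body": {
  "motion": [0,0,8,0,0,0,0,0,0,25,0,0,0,0,2,-5,30,0,0,0,0,8,-20,30,0,0,0,0,13,-34,5,0,0,0,0,13,-34,0,0,0,0,0,13,-34,0,0,0,0,0,13,-34,0,0,0,0,0,13,-34,0,0,0,0,0,13,-34,0,0,0,0,0]
}}

```text
time_s: 22.13
ee_pos: [547.9, 90.2, 100.1]
ee_rot: [180.0, -0.0, 95.9]
force: [0.9, -0.7, -1.0]
gripper_width: 41.6
```

>>> {"method": "servo_tool", "body": {
  "motion": [13,-34,0,0,0,0,0,12,-28,0,0,0,0,0,7,-17,0,0,0,0,0,0,0,0,0,0,0,0,0,0,0,0,0,0,0,0,0,0,0,0,0,0,0,0,0,0,0,0,0]
}}

```text
time_s: 22.72
ee_pos: [579.0, 14.0, 99.7]
ee_rot: [-180.0, -0.0, 95.9]
force: [0.3, -0.1, -1.5]
gripper_width: 41.2
```

```bash
python3 snap.py wrist w14; python3 snap.py scene s14
```

```text
wrist 22.7167 [579.03  14.03  99.7 ] [-179.96   -0.03   95.92] [ 0.32 -0.09 -1.54]
scene 22.7667 [579.13  14.08  99.73] [-179.98   -0.03   95.94] [-0.65 -0.23 -1.62]
```

View pics/w14.png

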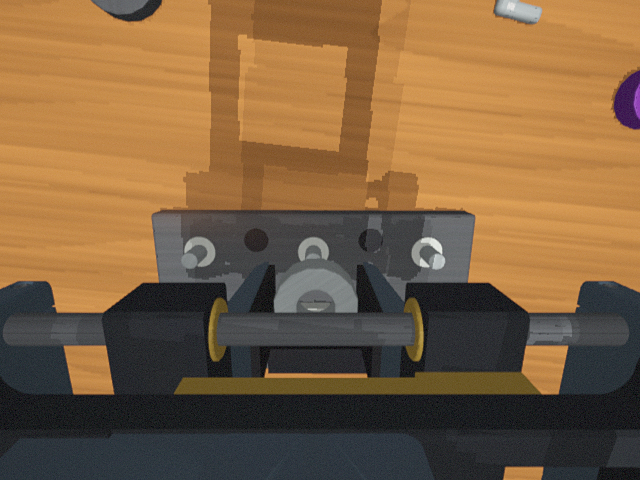

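View pics/s14.png

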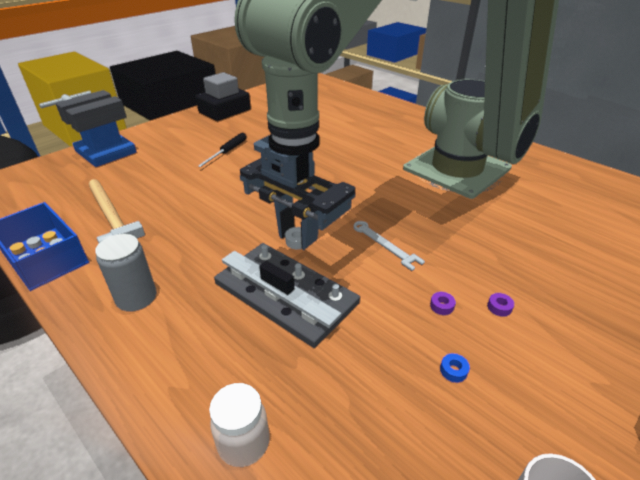

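Run:
```python
from h import *
np.set_printoptions(precision=1,suppress=True)
st,f=pickle.load(open("w14.pkl","rb"));E=ext(f,st)
c=f["image"][195:345,150:480,::-1];cv2.imwrite("pics/w14c.png",cv2.resize(c,None,fx=2.4,fy=2.4,interpolation=cv2.INTER_CUBIC))
D=f["depth"]
Z=np.zeros((60,140));
for v in range(255,312,3):
    print(v,[int(round(dep(f,u,v,E)[2])) for u in range(268,364,4)])
```

```text
255 [19, 19, 19, 19, 18, 18, 18, 19, 19, 20, 42, 42, 42, 38, 19, 20, 19, 19, 18, 19, 19, 19, 18, 19]
258 [20, 18, 19, 19, 19, 20, 19, 18, 19, 19, 43, 43, 42, 42, 19, 19, 19, 19, 19, 18, 18, 19, 18, 19]
261 [19, 19, 19, 18, 19, 19, 18, 19, 18, 102, 104, 105, 104, 104, 104, 101, 18, 18, 18, 19, 20, 18, 19, 19]
264 [105, 18, 19, 18, 17, 19, 19, 103, 105, 108, 108, 109, 110, 110, 110, 106, 104, 101, 19, 18, 19, 18, 19, 20]
267 [106, 107, 20, 18, 19, 19, 105, 107, 110, 112, 114, 113, 114, 113, 114, 111, 108, 107, 102, 20, 20, 18, 19, 107]
270 [112, 112, 18, 18, 20, 102, 109, 112, 115, 115, 116, 116, 115, 116, 116, 116, 113, 111, 107, 101, 19, 19, 18, 111]
273 [115, 114, 19, 19, 101, 109, 114, 115, 116, 117, 117, 116, 116, 116, 117, 115, 115, 115, 114, 106, 18, 18, 19, 115]
276 [121, 114, 19, 19, 107, 114, 115, 116, 115, 117, 116, 115, 116, 116, 116, 116, 116, 115, 116, 112, 105, 19, 19, 118]
279 [124, 114, 19, 20, 112, 116, 117, 116, 117, 115, 116, 116, 115, 116, 116, 116, 116, 116, 116, 116, 110, 18, 19, 118]
282 [127, 115, 18, 110, 117, 116, 116, 116, 115, 116, 117, 117, 116, 116, 117, 
[... 422 characters left out ...]
9, 118, 116, 116, 116, 116, 116, 115, 116, 18, 18, 18, 19, 18, 19, 114, 116, 116, 115, 116, 274, 116, 110, 120]
297 [130, 117, 115, 117, 117, 116, 116, 115, 19, 18, 18, 18, 18, 20, 18, 19, 115, 116, 117, 116, 116, 115, 115, 120]
300 [129, 117, 116, 116, 117, 116, 115, 116, 19, 18, 19, 19, 19, 20, 18, 18, 99, 117, 116, 117, 116, 116, 115, 121]
303 [132, 118, 116, 117, 115, 116, 115, 115, 102, 19, 19, 19, 20, 20, 19, 20, 103, 116, 116, 116, 115, 115, 116, 122]
306 [131, 118, 116, 115, 116, 116, 116, 115, 104, 25, 26, 26, 26, 25, 27, 25, 106, 115, 116, 116, 115, 117, 117, 122]
309 [131, 118, 116, 116, 116, 116, 116, 116, 108, 102, 29, 30, 31, 30, 30, 103, 110, 116, 116, 117, 115, 116, 115, 123]
```

View pics/w14c.png

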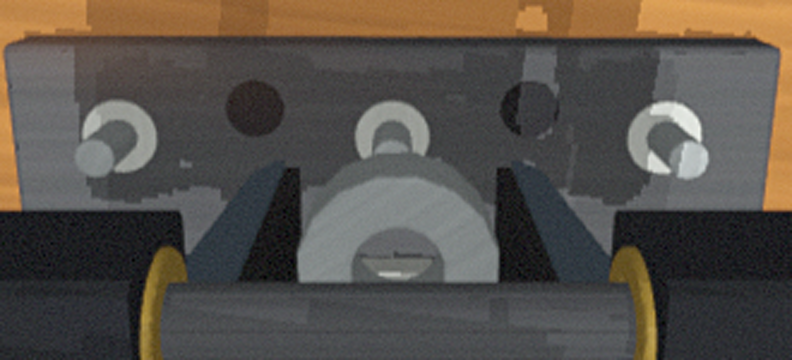

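Run:
```python
from h import *
np.set_printoptions(precision=1,suppress=True)
st,f=pickle.load(open("w14.pkl","rb"));E=ext(f,st);print(st["ee_pos"])
T=E@np.linalg.inv(f["T_tool_cam"]);Ti=np.linalg.inv(T)
for n,u,v,z in(("top near edge",315.5,269,116),("hole near",315,290.3,116),("bottom near edge",315.5,260,98),("L",275,300,116),("R",357.5,300,116),("holeL",299,302,116),("holeR",333,302,116),("studA",189.6,260.8,42.7),("studB",437.1,260.8,42.7)):
    p=onz(f,u,v,z,E);print(n,p,"tool",(Ti@np.append(p,1))[:3])
a=onz(f,189.6,260.8,42.7,E);b=onz(f,437.1,260.8,42.7,E);print("mid stud",(a+b)/2,np.linalg.norm(a-b),"tool",(Ti@np.append((a+b)/2,1))[:3])
```

```text
[579.   14.   99.7]
top near edge [560.5  12.9 116. ] tool [  0.8 -18.6 -16.3]
hole near [571.2  13.7 116. ] tool [  0.5  -7.8 -16.3]
bottom near edge [561.6  13.   98. ] tool [  0.8 -17.4   1.7]
L [578.1  -4.9 116. ] tool [-18.8  -2.9 -16.3]
R [574.1  34.6 116. ] tool [ 21.   -2.8 -16.3]
holeL [578.    6.7 116. ] tool [ -7.2  -1.8 -16.3]
holeR [576.3  23.  116. ] tool [  9.2  -1.8 -16.3]
studA [588.1 -70.9  42.7] tool [-85.4   0.3  56.9]
studB [570.7  97.7  42.7] tool [84.1  0.4 57. ]
mid stud [579.4  13.4  42.7] 169.47678613988776 tool [-0.7  0.3 57. ]
```

>>> {"method": "servo_tool", "body": {
  "motion": [-1.5,-1.8,-10,0,0,0,0,0,0,-22,0,0,0,0,0,0,-14,0,0,0,0,0,0,-5,0,0,0,0,0,0,0,0,0,0,0,0,0,0,0,0,0,0,0,0,0,0,0,0,0]
}}

```text
time_s: 23.4
ee_pos: [578.9, 11.2, 49.4]
ee_rot: [179.9, 0.0, 95.9]
force: [1.0, 0.1, -0.9]
gripper_width: 41.3
```

```bash
python3 snap.py wrist w15; python3 snap.py scene s15
python3 - <<'E'
from h import *
f=pickle.load(open("w15.pkl","rb"))[1];c=f["image"][195:345,150:480,::-1];a=cv2.resize(c,None,fx=2.4,fy=2.4,interpolation=cv2.INTER_CUBIC);cv2.imwrite("pics/w15c.png",a)
f=pickle.load(open("s15.pkl","rb"))[1];c=f["image"][220:320,240:360,::-1];cv2.imwrite("pics/s15c.png",cv2.resize(c,None,fx=6,fy=6,interpolation=cv2.INTER_CUBIC))
E
```

```text
wrist 23.4 [578.91  11.17  49.45] [179.9    0.01  95.87] [ 0.98  0.09 -0.94]
scene 23.45 [578.99  11.12  49.62] [179.88   0.01  95.86] [-0.32  1.52 -1.1 ]
```

View pics/w15c.png

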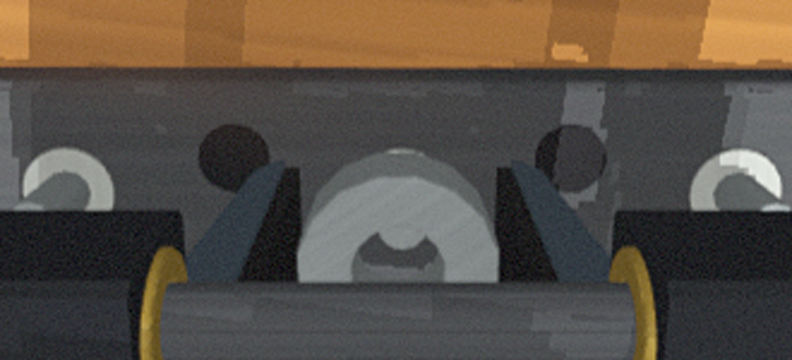

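View pics/s15c.png

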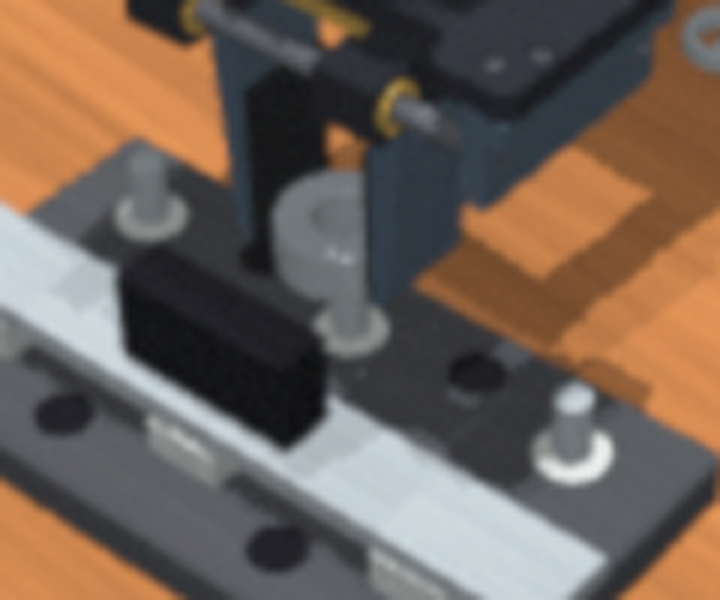

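Run:
```python
from h import *
np.set_printoptions(precision=1,suppress=True)
st,f=pickle.load(open("w15.pkl","rb"));E=ext(f,st);print(st["ee_pos"])
T=E@np.linalg.inv(f["T_tool_cam"]);Ti=np.linalg.inv(T)
zt=st["ee_pos"][2]+16.2;zb=zt-18
for n,u,v,z in(("stud far edge",150+403/2.4,195+249/2.4,42.7),("studL",150+378/2.4,195+235/2.4,42.7),("studR",150+428/2.4,195+235/2.4,42.7),("holeL",150+351/2.4,195+262/2.4,zt),("holeR",150+445/2.4,195+262/2.4,zt),("hole near",150+398/2.4,195+229/2.4,zt),("top near",150+398/2.4,195+178/2.4,zt),("bot near",150+398/2.4,195+152/2.4,zb)):
    p=onz(f,u,v,z,E);print(n,p,"tool",(Ti@np.append(p,1))[:3],dep(f,u,v-1,E))
```

```text
[578.9  11.2  49.4]
stud far edge [585.2  13.9  42.7] tool [2.1 6.5 6.8] [584.6  13.8  42.8]
studL [582.3   7.9  42.7] tool [-3.6  3.1  6.8] [581.6   7.8  43.1]
studR [581.2  19.2  42.7] tool [7.8 3.1 6.8] [571.1  17.3  65.9]
holeL [579.1   2.6  65.6] tool [ -8.6  -0.6 -16.2] [578.4   2.5  66.2]
holeR [577.2  21.4  65.6] tool [ 10.4  -0.6 -16.2] [577.1  21.5  64.6]
hole near [571.1  11.3  65.6] tool [  0.9  -7.8 -16.2] [570.7  11.2  65.4]
top near [560.4  10.2  65.6] tool [  0.9 -18.5 -16.2] [560.5  10.2  64. ]
bot near [560.6  10.2  47.6] tool [  0.9 -18.3   1.8] [568.5  11.1  19.9]
```

>>> {"method": "servo_tool", "body": {
  "motion": [-1.2,0.8,0,0,0,0,0,0,0,0,0,0,0,0,0,0,0,0,0,0,0]
}}

```text
time_s: 23.75
ee_pos: [577.1, 11.9, 49.0]
ee_rot: [180.0, -0.0, 95.9]
force: [0.8, -0.4, -1.8]
gripper_width: 41.6
```

Lowering carefully over the stud.

>>> {"method": "servo_tool", "body": {
  "motion": [0,0.2,-3,0,0,0,0,0,0,-3,0,0,0,0,0,0,-3,0,0,0,0,0,0,0,0,0,0,0,0,0,0,0,0,0,0]
}}

```text
time_s: 24.17
ee_pos: [576.7, 12.0, 39.2]
ee_rot: [-180.0, -0.0, 95.9]
force: [-0.7, 0.4, -0.6]
gripper_width: 41.1
```

>>> {"method": "servo_tool", "body": {
  "motion": [0,0,-4,0,0,0,0,0,0,-4,0,0,0,0,0,0,-4,0,0,0,0,0,0,0,0,0,0,0,0,0,0,0,0,0,0]
}}

```text
time_s: 24.58
ee_pos: [576.7, 12.0, 27.2]
ee_rot: [-179.9, -0.0, 95.9]
force: [-0.7, -0.0, -1.1]
gripper_width: 41.3
```

>>> {"method": "servo_tool", "body": {
  "motion": [0,0,-3,0,0,0,0,0,0,-2,0,0,0,0,0,0,-1,0,0,0,0,0,0,0,0,0,0,0,0,0,0,0,0,0,0]
}}

```text
time_s: 25.0
ee_pos: [577.0, 12.1, 21.6]
ee_rot: [-180.0, -0.0, 95.9]
force: [-0.6, -0.0, -1.8]
gripper_width: 41.6
```

>>> {"method": "servo_tool", "body": {
  "motion": [0,0,-0.7,0,0,0,0,0,0,0,0,0,0,0,0,0,0,0,0,0,0]
}}

```text
time_s: 25.25
ee_pos: [577.0, 12.1, 21.0]
ee_rot: [180.0, -0.0, 95.9]
force: [0.4, 0.8, -0.9]
gripper_width: 41.4
```

>>> {"method": "servo_tool", "body": {
  "motion": [0,0,-0.5,0,0,0,0,0,0,0,0,0,0,0,0,0,0,0,0,0,0]
}}

```text
time_s: 25.5
ee_pos: [577.0, 12.1, 20.5]
ee_rot: [180.0, -0.0, 95.9]
force: [0.1, 0.2, -1.8]
gripper_width: 41.4
```

>>> {"method": "servo_tool", "body": {
  "motion": [0,0,-0.5,0,0,0,0,0,0,0,0,0,0,0,0,0,0,0,0,0,0]
}}

```text
time_s: 25.75
ee_pos: [577.0, 12.0, 20.4]
ee_rot: [180.0, -0.0, 95.9]
force: [-1.8, -0.7, 3.8]
gripper_width: 41.1
```

>>> {"method": "servo_tool", "body": {
  "motion": [0,0,-0.5,0,0,0,0,0,0,0,0,0,0,0,0,0,0,0,0,0,0]
}}

```text
time_s: 26.0
ee_pos: [577.1, 12.1, 20.3]
ee_rot: [180.0, -0.0, 95.9]
force: [-0.9, 0.4, 6.0]
gripper_width: 40.8
```

>>> {"method": "servo_tool", "body": {
  "motion": [0,0,0.7,0,0,0,0,0,0,0,0,0,0,55,0,0,0,0,0,0,60,0,0,0,0,0,0,60,0,0,0,0,0,0,60,0,0,8,0,0,0,60,0,0,20,0,0,0,60,0,0,30,0,0,0,60,0,0,35,0,0,0,60,-15,0,30,0,0,0,60]
}}

```text
time_s: 26.83
ee_pos: [564.5, 12.0, 145.7]
ee_rot: [179.8, 0.0, 95.9]
force: [2.1, 0.7, 0.9]
gripper_width: 54.9
```

>>> {"method": "servo_tool", "body": {
  "motion": [-25,0,20,0,0,0,60,-35,0,10,0,0,0,60,-35,0,0,0,0,0,60,-25,0,0,0,0,0,60,-15,0,0,0,0,0,60,0,0,0,0,0,0,60,0,0,0,0,0,0,60,0,0,0,0,0,0,60]
}}

```text
time_s: 27.5
ee_pos: [428.3, 12.1, 173.8]
ee_rot: [179.9, 0.0, 95.9]
force: [0.2, -0.7, 0.3]
gripper_width: 54.6
```

```bash
python3 snap.py wrist w16; python3 snap.py scene s16;python3 snap.py top t16
python3 - <<'E'
from h import *
f=pickle.load(open("s16.pkl","rb"))[1];c=f["image"][220:350,200:370,::-1];cv2.imwrite("pics/s16c.png",cv2.resize(c,None,fx=4.5,fy=4.5,interpolation=cv2.INTER_CUBIC))
E=ext(f)
np.set_printoptions(precision=1,suppress=True)
for u in range(286,312,3):
  print([int(round(dep(f,u,v,E)[2])) for v in range(262,286,2)])
E
```

```text
wrist 27.5 [428.26  12.05 173.79] [179.88   0.01  95.85] [ 0.21 -0.66  0.27]
scene 27.55 [428.36  12.04 173.53] [179.92   0.    95.85] [0.21 0.18 0.33]
top 27.6 [428.25  12.05 173.33] [179.95  -0.    95.85] [ 0.62  0.21 -0.37]
[20, 19, 17, 17, 19, 72, 73, 71, 73, 71, 70, 67]
[18, 36, 37, 37, 37, 35, 73, 73, 73, 72, 67, 64]
[36, 36, 37, 37, 35, 37, 36, 72, 72, 67, 62, 57]
[37, 39, 43, 38, 33, 36, 35, 33, 30, 22, 18, 20]
[36, 44, 43, 40, 37, 36, 37, 34, 29, 27, 20, 18]
[36, 36, 42, 37, 31, 36, 36, 34, 29, 23, 18, 18]
[37, 37, 36, 36, 36, 37, 37, 32, 26, 22, 20, 17]
[0, 37, 37, 38, 36, 36, 32, 26, 23, 18, 20, 19]
[-1, 1, -2, -2, 33, 30, 23, 19, 17, 17, 18, 20]
```

View pics/s16c.png

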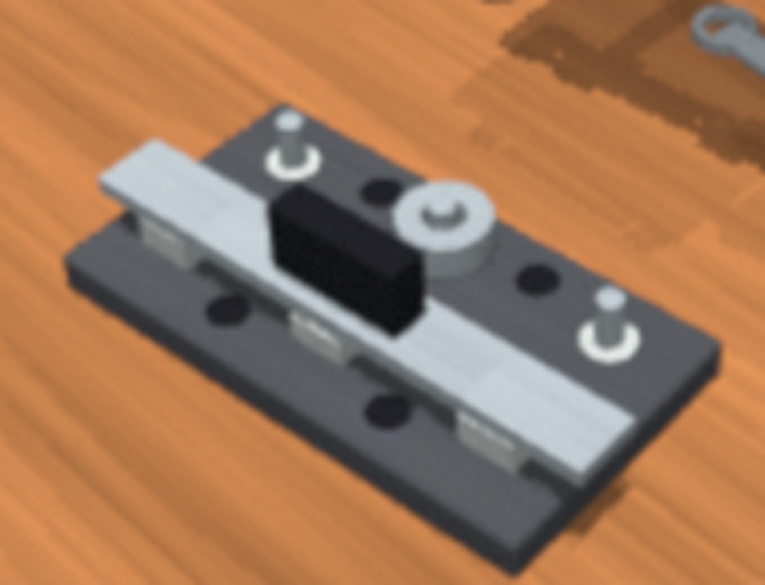

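View pics/w16.png

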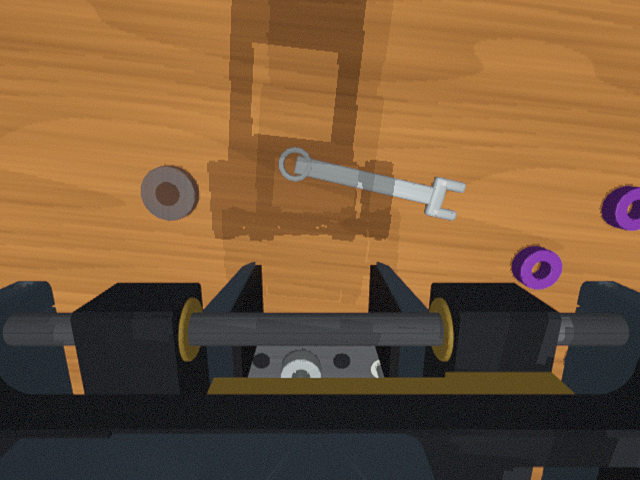

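View pics/t16.png

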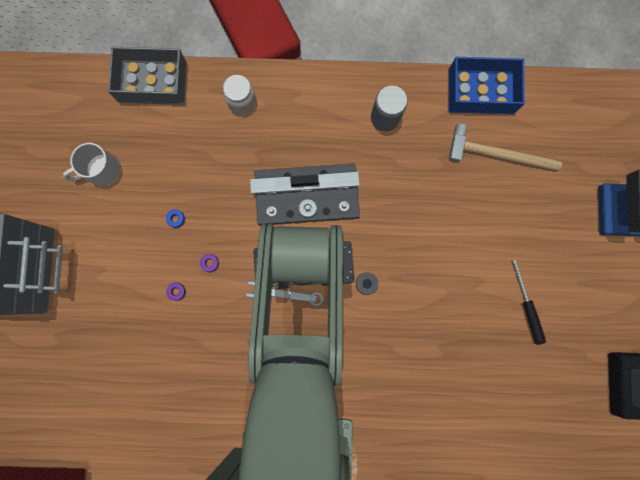

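The collar's top is at about z 36.5, which is the plate's 18.6 plus its 18 mm height, so it is fully seated. The straightedge and the other items are where they were, so I'm handing in.

```bash
python3 -c "
from workcell import env,sensors
print(sensors.state()['force']);print(env.job_done())"
```

```text
[ 0.42265227  0.66536484 -0.7236268 ]
the job is handed in; nothing more can be done
None
```

The middle pad is the low one. The steel collar is now over the middle stud, right down on the plate, and the straightedge still lies on all three pads. The job was handed in at about 27.6 s.

- **Low pad:** I laid the straightedge on the three pads, let go, then pressed the left end (8–19 N, held near 12 N) and the right end (about 10 N). Neither end dipped: the blade top stayed near z 40.7 mm under load. Camera depth agreed, reading 30.3 mm for the middle pad and 32.7 mm for the other two.
- **Collar:** Its top reads about 36.5 mm, which matches the plate top plus the collar's 18 mm height. The lowering ended in firm contact with the plate.
- **Rest of the bench:** The blue and purple rings, the tools and the jars look unmoved in the last top picture.

Two things did not match expectations:
- **Fingertips:** They met the blade about 22 mm later than the stated 19 mm ahead of the TCP, so contact came about 3 mm behind it. I worked from the measured contact height. The straightedge was therefore held only by the top 7 mm or so of its handle, but it did not slip.
- **Straightedge position:** It lies about 3–4 mm to the left of exact centre along the row. I left it there because it covered all three pads and stayed level.

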